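# Change the batch on the electric grill

### The job

The plantain on the electric grill is done: turn the grill's timer back to its zero stop, then raise the stiff lid to about 70 degrees from shut and let go, so that it stands there as a spatter screen. Move every piece of plantain from the grill onto the plate; only then tip all the yam chunks from the saucepan onto the grill's lower plate and stand the saucepan back upright in the middle of its cork mat. At the end the timer is still at zero and the lid still at 70 degrees, and the tin, pepper pot, funnel and can opener have been left alone.

Things in the scene. Friction and masses are not known exactly. Their poses are not given: they have to be found in the camera images.
- grill_pan (a point): Black electric contact grill, fixed, 236 x 352 mm, 102 mm high shut; lid handle in front, hinge at the back, control box (52 mm high, 76 mm wide) on its right. This point: centre of its lower plate, on the surface, 30 mm above the table; x to the grill's back, y to its left, z up. The plate is a tray, inside 220 mm (x) by 260 mm (y), rim 16 mm high, 8 mm thick.
- timer (a joint): Angle of the grill's timer knob (rad): 0 at its zero stop, growing clockwise seen from above, up to 4.6. Stays where it is left; turns with 0.05 N m. Turn it anticlockwise to go back to zero, where there is a hard stop.
- timer_grip (a point): On the timer's vertical axis, 89 mm above the table, the height to grip. Knob: disc 42 mm across with a bar grip on top, 40 mm long, 14 wide, 32 tall (top 7 mm above this point). The point turns with it: x along the bar. At zero the bar lies along the grill's x, its white line at the long zero mark in front. The lid's side face is 38 mm to the left of the axis.
- lid (a joint): Opening angle of the grill's lid (rad): 0 shut (level), 1.57 upright, stop at 2.0. Stiff friction hinge: stays at any angle; about 6 N up at the handle moves it from shut.
- lid_handle (a point): Middle of the lid's handle, a round bar 16 mm thick and 124 mm long, parallel to the hinge, 37 mm out from the lid's front face (29 mm free behind it), held at its ends. Shut, it is 267 mm in front of the hinge axis, 13 mm higher, 85 mm above the table. Moves and turns with the lid.
- lid_hinge (a point): Middle of the lid's hinge axis, 72 mm above the table, 112 mm behind the tray's centre; the axis runs along the grill's y. The lid is a slab reaching 230 mm from this axis, 276 mm wide; shut, its underside is 67 mm and its top 99 mm above the table.
- plate: Round white ceramic plate, 200 mm across, rim 18 mm high, fixed on the table. Origin: centre of its underside. Its floor is about 5 mm thick and level in the middle, rising to the rim.
- mat: Round cork mat, 160 mm across, 8 mm thick, fixed on the table. Origin: centre of its underside.
- saucepan: Small aluminium saucepan, open, 55 mm high, 104 mm across the base and 144 mm across the rim (flared wall, 4 mm), 0.22 kg, with a straight black handle. Origin: centre of its underside; z up, the handle points along -x. At the start it stands on the cork mat and holds the yam.
- saucepan_grip (a point): Point on the axis of the saucepan's handle, 108 mm from the pan's axis (along the pan's -x) and 48 mm above its underside; axes as the saucepan's. The handle is a round bar 18 mm thick, from 80 to 190 mm from the pan's axis, level when the pan stands upright.
- plantain1: Piece of roast plantain, brownish yellow, 84 mm long (its x), 28 mm wide (y), 29 mm high, 70 g, flat sided so it does not roll. Origin: centre of its underside. One to three are present; they start in the front half of the grill's tray under the lid, lying roughly front to back.
- plantain2: Piece of roast plantain, brownish yellow, 84 mm long (its x), 28 mm wide (y), 29 mm high, 70 g, flat sided so it does not roll. Origin: centre of its underside. One to three are present; they start in the front half of the grill's tray under the lid, lying roughly front to back.
- plantain3: Piece of roast plantain, brownish yellow, 84 mm long (its x), 28 mm wide (y), 29 mm high, 70 g, flat sided so it does not roll. Origin: centre of its underside. One to three are present; they start in the front half of the grill's tray under the lid, lying roughly front to back.
- yam1: Chunk of peeled yam, off-white, rounded block 24 x 22 x 20 mm (x, y, z), 13 g. Origin: centre of its underside (it turns with the chunk). Four to seven are present, at the start in the saucepan.
- yam2: Chunk of peeled yam, off-white, rounded block 24 x 22 x 20 mm (x, y, z), 13 g. Origin: centre of its underside (it turns with the chunk). Four to seven are present, at the start in the saucepan.
- yam3: Chunk of peeled yam, off-white, rounded block 24 x 22 x 20 mm (x, y, z), 13 g. Origin: centre of its underside (it turns with the chunk). Four to seven are present, at the start in the saucepan.
- yam4: Chunk of peeled yam, off-white, rounded block 24 x 22 x 20 mm (x, y, z), 13 g. Origin: centre of its underside (it turns with the chunk). Four to seven are present, at the start in the saucepan.
- yam5: Chunk of peeled yam, off-white, rounded block 24 x 22 x 20 mm (x, y, z), 13 g. Origin: centre of its underside (it turns with the chunk). Four to seven are present, at the start in the saucepan.
- yam6: Chunk of peeled yam, off-white, rounded block 24 x 22 x 20 mm (x, y, z), 13 g. Origin: centre of its underside (it turns with the chunk). Four to seven are present, at the start in the saucepan.
- yam7: Chunk of peeled yam, off-white, rounded block 24 x 22 x 20 mm (x, y, z), 13 g. Origin: centre of its underside (it turns with the chunk). Four to seven are present, at the start in the saucepan.
- tin: Closed tomato tin, 74 mm across, 108 mm high, loose. Bystander. Origin: centre of its underside.
- pepper_pot: White ceramic pepper pot, 54 mm across, 88 mm high, loose. Bystander. Origin: centre of its underside.
- funnel: Plastic funnel standing mouth down, 110 mm across, 112 mm high, loose. Bystander. Origin: centre of its underside.
- can_opener: Manual steel can opener lying flat, 165 mm long, 40 mm wide, 34 mm high at the turning key, loose. Bystander. Origin: underside, about its middle.

How it is judged:
By the outcome, as a careful person would: the job done as asked, in the order asked, and still so for the second after the job is handed in, with the robot touching nothing.
Of plantain1, plantain2, plantain3 only 1 to 3 are there at a start; the rules pass over those that are not, and their reading is None.
Of yam1, yam2, yam3, yam4, yam5, yam6, yam7 only 4 to 7 are there at a start; the rules pass over those that are not, and their reading is None.
At some moment in a run one of plantain1, plantain2, plantain3, saucepan may be knocked a few centimetres aside while the robot is not near it.
It also fails if it takes over 210 s, if anything falls off the work surface, if the arm or the gripper's body presses on something with over 40 N, if the wrist force passes 120 N, or if a joint passes its speed limit or range.

### The arm

A 7-joint arm with a two-finger parallel gripper is mounted at the origin on the work surface. World frame = base frame: x ahead of the robot, y to its left, z up, the work surface at z = 0. Lengths are in m, angles in rad, forces in N, time in s.
With the tool pointing down it reaches from about 0.375 to 0.925 m from the base axis. Payload 3.1 kg.
Tool frame: the origin (TCP) lies midway between the tips of the shut fingers; the grasp point (between the pads) lies 19 mm behind it; z points along the fingers, y is the line along which they close (so a half turn about z gives the same grasp; the last joint's range is limited). The gripper opens to 85 mm and grips with 20 to 120 N. Pads are 22 mm wide; open, the fingers measure 114 mm over their backs; the gripper's body (76 mm by 85 mm) begins 54 mm behind the grasp point. The pads swing forward as they close: fully open they stand 13 mm farther back than shut.
Start: joints at [1.039, 0.383, 0.044, 1.598, -0.018, 1.161, -0.05], TCP at [0.273, -0.59, 0.2] pointing down, gripper open.
Joint ranges: [-2.61, 2.61], [-0.41, 2.15], [-1.48, 1.57], [0, 2.5], [-1.57, 4.71], [0.05, 1.97], [-2.85, 2.85]. Speed limits (rad/s): [2.79, 2.79, 3.14, 3.14, 3.14, 3.14, 3.14].

### API

Orientations are given as a unit quaternion [w, x, y, z].
In Python, from station import bot gives the robot as it stands. The module is installed in compiled form; this text tells all that it offers.
- The arm moves only by the tool apply_moves, never from a script. Its argument "motion" is a list of rows, each a list of 7 numbers: the turn, a rotation vector about the world's x, y, z normalised to -1 to 1, where 1 is 60 degrees, then the shift along the world's x, y, z normalised to -1 to 1, where 1 is 750 mm, then the closure, from -1 (fully open) to 1 (shut). A call has 1 to 12 rows; each row is the pose to reach, as a shift and turn from the pose commanded when the call began; what a row does not reach only later rows make up. A row lasts 1/12 s, in which the tool goes at most 41.7 mm and 7.16 degrees, less where a joint would pass 70% of its speed; a pose out of reach is approached as far as the arm can. A call with a number of a shift or a turn outside -1 to 1 is refused whole. A call with a gripper value outside its range is refused whole. The fingers move at their own pace and stop on an object; the grip force is fixed at half the most. Time passes only in rows, so rows that repeat a pose let the fingers close. It gives the time, the measured TCP pose, the force, the opening and the grip force at its end, in the units of the state.
- bot.get_obs(): the state, without advancing time (a new reading comes with each control period).
- bot.snapshot(name): name is "side" or "top" or "wrist"; returns a dict with "image" (480x640x3 uint8, red, green, blue), "fx", "fy", "cx", "cy" (pixels), "R" (3x3) and "t" (3): a world point X has camera coordinates R X + t. Camera axes: x right, y down, z forward; pixel columns grow to the right and rows downward; lengths in m; the calibration is good to about 2 mm. A picture is of the moment at which its call begins. There is no depth.
- bot.sign_off(): hands the job in; it is judged then, once.
The state is a dict: "time": time; "qpos": joint angles; "joint_vel": joint speeds; "effort": joint torques, N m; "ee_pos": TCP position; "eef_rot": TCP orientation; "ft_force": force on the tool from outside, world axes, zero at the start; "moment": the same for the moment, N m; "width": finger opening in m; "gripper_force": force on a finger pad.
Only numpy, scipy, OpenCV 4.12 (cv2) and the standard library are available. Lean on these libraries where they do the work, as an engineer would, in place of code of your own. Each camera call takes 0.05 s, during which the arm holds its last target. There are 200 camera calls.

## Working session

There is one attempt and no reset: what is moved stays moved. The work goes in short steps, Python scripts to look and compute and a tool call to move; the robot and the scene stay as the last step left them, time stands still between calls to the robot, and variables do not carry over. Pictures are saved under pics/ and viewed, at most 14 in all, crops included, and the job is handed in when it is done.

Besides the shell and the picture viewer there is one more tool, called after "Emit:" in YAML: its name, and indented under it one key for each argument. apply_moves: Moves the arm, as the interface text tells. Scaled input: -1 to 1 covers 750 mm each way for a shift and 60 degrees each way for a turn. Its arguments: {"type":"object","properties":{"motion":{"type":"array","items":{"type":"array","items":{"type":"number","minimum":-1,"maximum":1}}}},"required":["motion"]}

```bash
mkdir -p pics; cat > h.py <<'E'
import numpy as np, cv2
from station import bot
def snap(n,f=None):
    s=bot.snapshot(n)
    if f: cv2.imwrite('pics/'+f+'.png',s['image'][:,:,::-1])
    return s
def ray(s,u,v,z):
    R=np.array(s['R']);t=np.array(s['t']);c=-R.T@t
    d=R.T@np.array([(u-s['cx'])/s['fx'],(v-s['cy'])/s['fy'],1])
    return c+d*(z-c[2])/d[2]
def proj(s,X):
    p=np.array(s['R'])@np.array(X)+np.array(s['t']);return s['fx']*p[0]/p[2]+s['cx'],s['fy']*p[1]/p[2]+s['cy']
E
python3 - <<'E'
from h import *
for n in ('top','side'):
    s=snap(n,n+'0'); print(n,s['fx'],s['cx'],s['cy'],np.round(-np.array(s['R']).T@np.array(s['t']),3),np.round(s['R'],3).tolist())
o=bot.get_obs();print(o['ee_pos'],o['eef_rot'],o['width'],o['time'])
E
```

```text
top 579.5791440503797 317.14491142275216 246.1372821837935 [0.297 0.064 1.701] [[0.022, -1.0, -0.003], [-0.986, -0.021, -0.166], [0.166, 0.007, -0.986]]
side 468.81404581120523 319.4691039732328 233.52869135323817 [ 0.52  -0.782  0.795] [[0.999, -0.042, -0.0], [-0.027, -0.632, -0.774], [0.032, 0.774, -0.633]]
[ 0.27281621 -0.5889251   0.19858403] [-1.17916979e-03  9.76558882e-01  2.15246962e-01 -3.23374700e-04] 0.08505886343134678 0.1
```

View pics/top0.png

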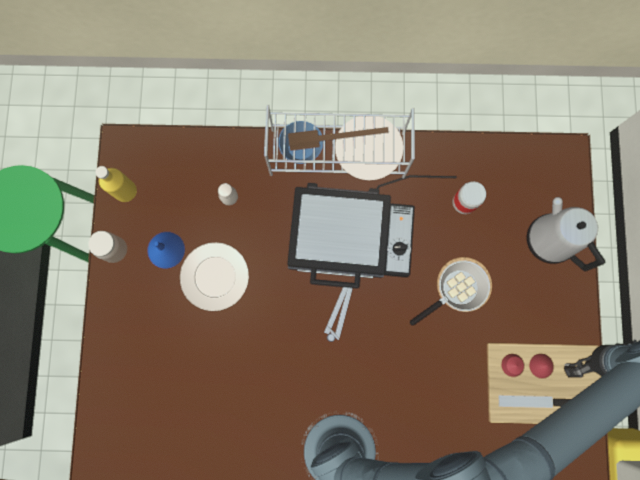

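View pics/side0.png

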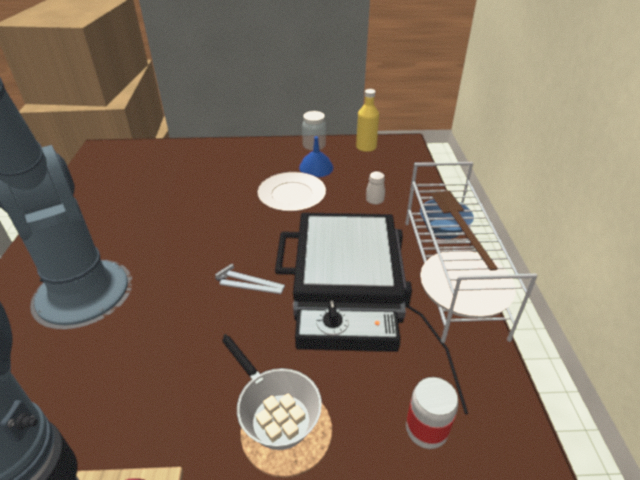

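Top view: grill around (340,232), knob (400,248), plate (214,277), saucepan (465,285) with its handle to the lower left (413,322), tin (470,198), can opener (340,315) right in front of the lid handle (335,278). Side view: knob (333,318), saucepan (280,405), mat (286,430). I'll zoom in next.

```bash
python3 - <<'E'
from h import *
a=snap('top')['image'];b=snap('side')['image']
A=cv2.resize(a[180:330,280:500],None,fx=3.6,fy=3.6,interpolation=3)[:,:,::-1]
cv2.imwrite('pics/c1.png',A)
B=cv2.resize(b[200:350,210:410],None,fx=4,fy=4,interpolation=3)[:,:,::-1]
cv2.imwrite('pics/c2.png',B)
E
```

```text
(no output)
```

View pics/c1.png

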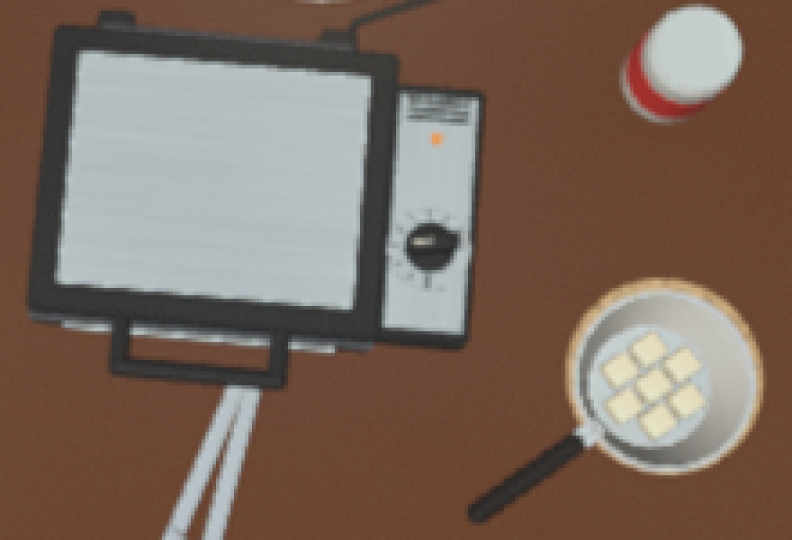

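View pics/c2.png

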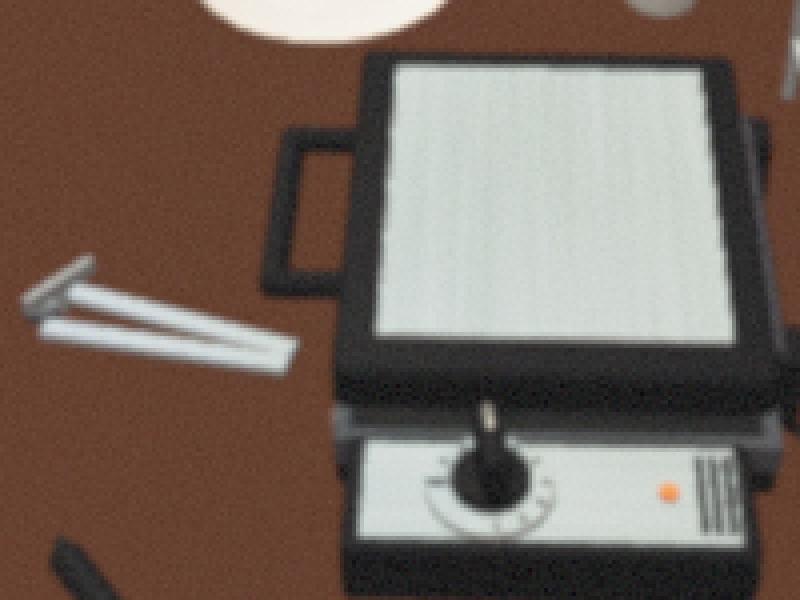

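Crop 1 (grill, ×3.6): the knob bar points left with its white line at (422,241), so the timer reads about 90° from zero. There are 7 yam chunks and the lid handle spans (112–285, ~380). Crop 2 (side, ×4): knob disc at (490,480), and the can opener's near end at (290,360) is close to the handle.

```bash
python3 - <<'E'
from h import *
s=snap('top');d=snap('side')
T=lambda u,v,z:ray(s,280+u/3.6,180+v/3.6,z).round(4)
S=lambda u,v,z:ray(d,210+u/4,200+v/4,z).round(4)
for n,a in dict(lidTL=(57,27,.099),lidTR=(397,58,.099),lidBR=(380,340,.099),lidBL=(30,308,.099),hL=(112,372,.085),hR=(286,381,.085),knobdisc=(430,248,.064),line0=(413,241,.096),barEnd=(460,239,.096),boxTR=(487,92,.052),boxBR=(468,347,.052),pan_hend=(478,513,.056),pan_hin=(590,437,.056),panrim=(668,377,.063),openA=(250,388,.01)).items(): print(n,T(*a))
for n,a in dict(lidTL=(370,52,.099),lidTR=(728,60,.099),lidBR=(780,380,.099),lidBL=(335,375,.099),hL=(287,132,.085),hR=(275,285,.085),knobdisc=(490,485,.064),boxBR=(755,548,.052),boxBL=(345,545,.052),opA=(290,360,.01)).items(): print('S',n,S(*a))
# plate
for q,n in((s,'t'),(d,'s')):
    im=cv2.cvtColor(q['image'],cv2.COLOR_RGB2HSV)
    m=((im[:,:,1]<60)&(im[:,:,2]>170)).astype(np.uint8)
    x0,x1,y0,y1=(170,260,235,320) if n=='t' else (250,335,165,212)
    M=np.zeros_like(m);M[y0:y1,x0:x1]=m[y0:y1,x0:x1]
    c=max(cv2.findContours(M,0,2)[0],key=cv2.contourArea);e=cv2.fitEllipse(c);print('plate',e,ray(q,*e[0],.018).round(4))
    m=cv2.inRange(im,(8,90,130),(25,200,255));m[:, :230]=0
    ys,xs=np.nonzero(m);print(n,'cork px',len(xs),xs.min(),xs.max(),ys.min(),ys.max())
E
```

```text
lidTL [0.7342 0.1397 0.099 ]
lidTR [ 0.7146 -0.1295  0.099 ]
lidBR [ 0.4903 -0.1167  0.099 ]
lidBL [0.5093 0.1542 0.099 ]
hL [0.4624 0.0898 0.085 ]
hR [ 0.4584 -0.0455  0.085 ]
knobdisc [ 0.5689 -0.1602  0.064 ]
line0 [ 0.5689 -0.1426  0.096 ]
barEnd [ 0.5712 -0.1792  0.096 ]
boxTR [ 0.7001 -0.2081  0.052 ]
boxBR [ 0.4919 -0.1919  0.052 ]
pan_hend [ 0.3611 -0.1985  0.056 ]
pan_hin [ 0.4224 -0.2868  0.056 ]
panrim [ 0.4703 -0.3473  0.063 ]
openA [ 0.4595 -0.0214  0.01  ]
S lidTL [0.5162 0.1502 0.099 ]
S lidTR [0.7363 0.1328 0.099 ]
S lidBR [ 0.7193 -0.135   0.099 ]
S lidBL [ 0.4948 -0.1222  0.099 ]
S hL [0.4654 0.0911 0.085 ]
S hR [ 0.4616 -0.0406  0.085 ]
S knobdisc [ 0.5711 -0.1675  0.064 ]
S boxBR [ 0.6999 -0.2027  0.052 ]
S boxBL [ 0.4981 -0.1924  0.052 ]
S opA [ 0.4657 -0.0249  0.01  ]
plate ((213.89430236816406, 276.2786560058594), (66.3608627319336, 68.41289520263672), 49.55841827392578) [0.4837 0.3753 0.018 ]
t cork px 896 400 639 217 479
plate ((291.3621520996094, 190.99191284179688), (37.79187774658203, 67.65962982177734), 87.57470703125) [0.4845 0.3683 0.018 ]
s cork px 11893 240 475 0 476
```

Emit:
apply_moves:
  motion:
    - [0,0,1,0.396,0.568,0.067,-1]
    - [0,0,1,0.396,0.568,0.067,-1]
    - [0,0,1,0.396,0.568,0.067,-1]
    - [0,0,1,0.396,0.568,0.067,-1]
    - [0,0,1,0.396,0.568,0.067,-1]
    - [0,0,1,0.396,0.568,0.067,-1]
    - [0,0,1,0.396,0.568,0.067,-1]
    - [0,0,1,0.396,0.568,0.067,-1]
    - [0,0,1,0.396,0.568,0.067,-1]
    - [0,0,1,0.396,0.568,0.067,-1]
    - [0,0,1,0.396,0.568,0.067,-1]
    - [0,0,1,0.396,0.568,0.067,-1]

```text
time: 1.3
ee_pos: [0.5586, -0.18, 0.2485]
eef_rot: [0.0, 0.738, 0.675, 0.0]
ft_force: [1.7, -0.2, 0.2]
width: 0.0857
gripper_force: 0.0
```

Emit:
apply_moves:
  motion:
    - [0,0,0.145,0,0,0,-1]
    - [0,0,0.145,0,0,0,-1]
    - [0,0,0.145,0,0,0,-1]
    - [0,0,0.145,0,0,0,-1]

```text
time: 1.63
ee_pos: [0.5576, -0.1819, 0.2479]
eef_rot: [-0.0, 0.685, 0.728, -0.0]
ft_force: [0.0, 0.8, -0.2]
width: 0.085
gripper_force: 0.0
```

```bash
python3 - <<'E'
from h import *
s=snap('wrist','w1');o=bot.get_obs();print(o['ee_pos'],o['eef_rot'],o['qpos'],o['time'])
print(-np.array(s['R']).T@np.array(s['t']))
print(proj(s,(.57,-.163,.096)),proj(s,(.57,-.163,.064)))
E
```

```text
[ 0.5574214  -0.1823382   0.24782075] [-1.07797206e-04  6.85646703e-01  7.27934427e-01 -2.39429243e-04] [ 0.57854642  0.25269338 -0.39140113  1.68366287  0.10183566  1.22572289
  0.22361318] 1.6833
[ 0.55169665 -0.10642852  0.42164626]
(np.float64(336.8085235234588), np.float64(192.72280164973395)) (np.float64(335.5194465497579), np.float64(187.46494184893666))
```

View pics/w1.png

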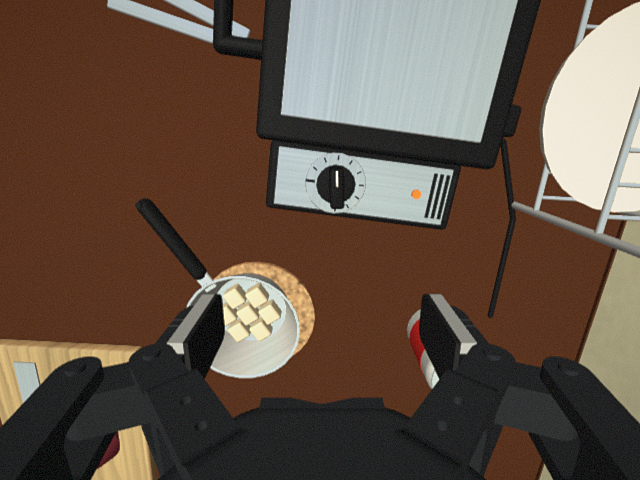

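Wrist view: knob disc at (335,183), white line at (337,179) pointing up (+y), long zero mark at (310,181) on its left. The can opener tip is at (250,33), near the lid handle. Seven yam chunks are visible.

```bash
python3 - <<'E'
from h import *
s=snap('wrist')
for p in [(335,183.5,.064),(336.5,187,.096),(337,170,.096),(336.5,206,.096),(310,181,.053),(267,206,.052),(444,228,.052),(258,134,.099),(494,164,.099),(217,45,.085),(252,33,.01),(150,208,.056),(205,280,.056)]: print(p,ray(s,*p).round(4))
E
```

```text
(335, 183.5, 0.064) [ 0.5689 -0.1593  0.064 ]
(336.5, 187, 0.096) [ 0.5691 -0.1579  0.096 ]
(337, 170, 0.096) [ 0.5684 -0.1416  0.096 ]
(336.5, 206, 0.096) [ 0.5705 -0.1767  0.096 ]
(310, 181, 0.053) [ 0.542  -0.1598  0.053 ]
(267, 206, 0.052) [ 0.4952 -0.1909  0.052 ]
(444, 228, 0.052) [ 0.6977 -0.2042  0.052 ]
(258, 134, 0.099) [ 0.4932 -0.113   0.099 ]
(494, 164, 0.099) [ 0.7157 -0.1267  0.099 ]
(217, 45, 0.085) [ 0.4537 -0.0393  0.085 ]
(252, 33, 0.01) [ 0.4701 -0.0103  0.01  ]
(150, 208, 0.056) [ 0.3659 -0.2001  0.056 ]
(205, 280, 0.056) [ 0.4233 -0.2843  0.056 ]
```

Emit:
apply_moves:
  motion:
    - [0,0,0,0.0155,0.03,0,-1]
    - [0,0,0,0.0155,0.03,-0.05,-1]
    - [0,0,0,0.0155,0.03,-0.1,-1]
    - [0,0,0,0.0155,0.03,-0.14,-1]
    - [0,0,0,0.0155,0.03,-0.17,-1]
    - [0,0,0,0.0155,0.03,-0.17,-1]
    - [0,0,0,0.0155,0.03,-0.17,-1]

```text
time: 2.32
ee_pos: [0.5679, -0.1596, 0.1193]
eef_rot: [-0.002, 0.685, 0.728, -0.001]
ft_force: [0.2, -0.3, 1.0]
width: 0.0852
gripper_force: 0.0
```

Emit:
apply_moves:
  motion:
    - [0,0,0,0.001,0,-0.032,-1]
    - [0,0,0,0.001,0,-0.064,-1]
    - [0,0,0,0.001,0,-0.064,-1]
    - [0,0,0,0.001,0,-0.064,1]
    - [0,0,0,0.001,0,-0.064,1]
    - [0,0,0,0.001,0,-0.064,1]
    - [0,0,0,0.001,0,-0.064,1]
    - [0,0,0,0.001,0,-0.064,1]
    - [0,0,0,0.001,0,-0.064,1]
    - [0,0,0,0.001,0,-0.064,1]

```text
time: 3.15
ee_pos: [0.5705, -0.1591, 0.073]
eef_rot: [0.0, 0.685, 0.729, 0.0]
ft_force: [0.3, 0.4, 0.7]
width: 0.0009
gripper_force: 0.0
```

Nothing was gripped, so I'll look.

```bash
python3 - <<'E'
from h import *
s=snap('wrist');d=snap('side')
A=cv2.resize(s['image'][150:400,200:500],(600,500));B=cv2.resize(d['image'][220:380,240:430],(594,500))
cv2.imwrite('pics/k1.png',cv2.resize(np.hstack([A,B]),(800,335))[:,:,::-1])
o=bot.get_obs();print(o['width'],o['gripper_force'],o['ee_pos'],proj(d,o['ee_pos']))
E
```

```text
-0.00018923067045194069 0.0 [ 0.57023651 -0.15902676  0.07263902] (np.float64(331.8613353587703), np.float64(315.1542692752714))
```

View pics/k1.png

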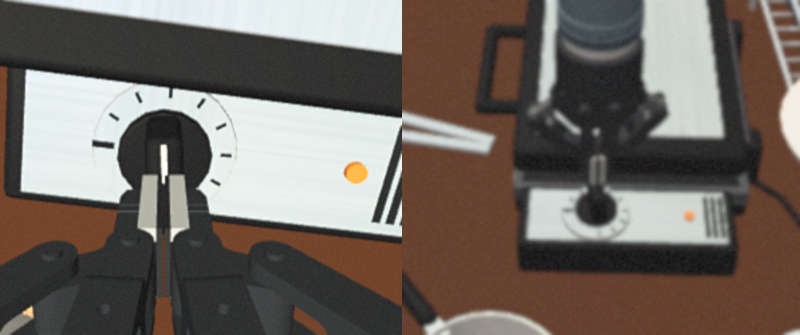

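The wrist crop shows the fingers at the bar (163,160) but the width is ambiguous, so I'll zoom in.

```bash
python3 - <<'E'
from h import *
s=snap('wrist')
cv2.imwrite('pics/k2.png',cv2.resize(s['image'][190:310,235:355],(600,600),interpolation=3)[:,:,::-1])
for p in [(.57,-.159,.073),(.57,-.159,.096),(.577,-.159,.096),(.563,-.159,.096),(.57,-.148,.073),(.57,-.17,.073)]:
  u,v=proj(s,p);print(p,(u-235)*5,(v-190)*5)
E
```

```text
(0.57, -0.159, 0.073) 442.4666887279176 412.0611235680292
(0.57, -0.159, 0.096) 443.78262762277046 505.5794704200383
(0.577, -0.159, 0.096) 514.3542714828052 509.61825912623823
(0.563, -0.159, 0.096) 373.1010739722174 501.5343916177545
(0.57, -0.148, 0.073) 448.93860866510323 320.0567157851442
(0.57, -0.17, 0.073) 436.21405528823516 500.94816826032314
```

View pics/k2.png

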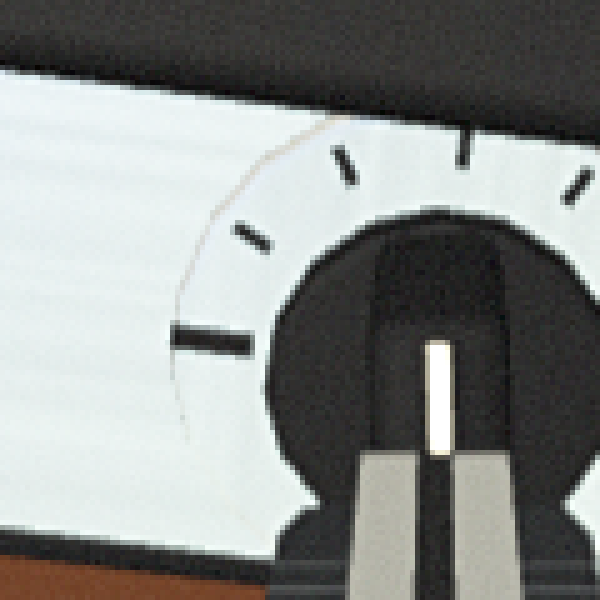

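```bash
python3 - <<'E'
from h import *
s=snap('wrist');print(s['fx'],s['cx'],s['cy'])
R=np.array(s['R']);c=-R.T@np.array(s['t']);o=bot.get_obs();print('cam-tcp',c-o['ee_pos'],R.round(3).tolist())
# same rig: open tips px (222,295),(425,295) 85 mm apart
dep=s['fx']*.085/203
for u in(222,425):print('open tip rel tcp',c+R.T@np.array([(u-s['cx'])/s['fx'],(295-s['cy'])/s['fy'],1])*dep-o['ee_pos'])
v=190+452/5
for dep in(.12,.14,.16,.18):print(dep,(c+R.T@np.array([(322-s['cx'])/s['fx'],(v-s['cy'])/s['fy'],1])*dep-o['ee_pos']).round(4))
d=snap('top');cv2.imwrite('pics/t2.png',cv2.resize(np.hstack([d['image'][190:310,330:450],snap('side')['image'][250:370,270:390]]),None,fx=3.3,fy=3.3,interpolation=3)[:,:,::-1])
E
```

```text
335.7948380478934 321.45747675668156 234.8128890985558
cam-tcp [-0.00605535  0.07537438  0.17389069] [[0.998, 0.063, -0.0], [0.06, -0.954, 0.295], [0.018, -0.295, -0.955]]
open tip rel tcp [-0.04352379  0.00730899  0.04699689]
open tip rel tcp [0.04130748 0.01266203 0.04697288]
0.12 [-0.0027  0.0245  0.064 ]
0.14 [-0.0021  0.016   0.0457]
0.16 [-0.0016  0.0076  0.0274]
0.18 [-0.001  -0.0009  0.0091]
```

The wrist geometry puts the real fingertips about 34 mm behind the reported TCP (open tips sit +47 mm where +13 mm is expected), so they closed above the bar. I'll go lower in guarded steps.

Emit:
apply_moves:
  motion:
    - [0,0,0,0,0,0,-1]
    - [0,0,0,0,0,0,-1]
    - [0,0,0,0,0,0,-1]
    - [0,0,0,0,0,0,-1]
    - [0,0,0,0,0,0,-1]
    - [0,0,0,0,0,0,-1]
    - [0,0,0,0,0,-0.018,-1]
    - [0,0,0,0,0,-0.036,-1]
    - [0,0,0,0,0,-0.036,-1]
    - [0,0,0,0,0,-0.036,-1]

```text
time: 4.28
ee_pos: [0.5681, -0.1586, 0.0432]
eef_rot: [-0.002, 0.685, 0.729, -0.001]
ft_force: [0.4, 0.4, 0.5]
width: 0.0854
gripper_force: 0.0
```

Emit:
apply_moves:
  motion:
    - [0,0,0,0,0,0,1]
    - [0,0,0,0,0,0,1]
    - [0,0,0,0,0,0,1]
    - [0,0,0,0,0,0,1]
    - [0,0,0,0,0,0,1]
    - [0,0,0,0,0,0,1]
    - [0,0,0,0,0,0,1]
    - [0,0,0,0,0,0,1]

```text
time: 4.95
ee_pos: [0.5712, -0.1591, 0.0462]
eef_rot: [0.001, 0.685, 0.729, 0.001]
ft_force: [0.5, -0.4, 1.1]
width: 0.0124
gripper_force: 60.5
```

Emit:
apply_moves:
  motion:
    - [0,0,0.11,0,0,0,1]
    - [0,0,0.22,0,0,0,1]
    - [0,0,0.33,0,0,0,1]
    - [0,0,0.44,0,0,0,1]
    - [0,0,0.55,0,0,0,1]
    - [0,0,0.66,0,0,0,1]
    - [0,0,0.77,0,0,0,1]
    - [0,0,0.88,0,0,0,1]
    - [0,0,0.99,0,0,0,1]
    - [0,0,0.99,0,0,0,1]

```text
time: 5.78
ee_pos: [0.5704, -0.1596, 0.0461]
eef_rot: [0.0, 0.233, 0.972, -0.0]
ft_force: [-0.3, 0.2, 4.2]
width: 0.0129
gripper_force: 60.9
```

Emit:
apply_moves:
  motion:
    - [0,0,0.1,0,0,0,1]
    - [0,0,0.2,0,0,0,1]
    - [0,0,0.3,0,0,0,1]
    - [0,0,0.37,0,0,0,1]
    - [0,0,0.37,0,0,0,1]
    - [0,0,0.37,0,0,0,1]

```text
time: 6.28
ee_pos: [0.5703, -0.1599, 0.0461]
eef_rot: [0.0, 0.044, 0.999, -0.001]
ft_force: [-0.9, -0.6, 4.0]
width: 0.0126
gripper_force: 61.0
```

```bash
python3 - <<'E'
from h import *
from scipy.spatial.transform import Rotation as Ro
o=bot.get_obs();q=o['eef_rot'];y=Ro.from_quat(np.r_[q[1:],q[0]]).as_matrix()[:,1]
print(o['ee_pos'],np.degrees(np.arctan2(y[1],y[0])),o['moment'],o['ft_force'],o['width'])
E
```

```text
[ 0.57033646 -0.15992549  0.04611161] 84.91297426418829 [-0.2283488   0.29626808  0.02632824] [-0.88418727 -0.63037786  4.04986953] 0.012646463731965553
```

Emit:
apply_moves:
  motion:
    - [0,0,0.04,0,0,0,1]
    - [0,0,0.08,0,0,0,1]
    - [0,0,0.08,0,0,0,1]

```text
time: 6.53
ee_pos: [0.5711, -0.1599, 0.0462]
eef_rot: [0.001, 0.004, 1.0, 0.0]
ft_force: [-0.1, -0.8, 3.2]
width: 0.0125
gripper_force: 72.8
```

```bash
cat > st.py <<'E'
from h import *
from scipy.spatial.transform import Rotation as Ro
o=bot.get_obs();q=o['eef_rot'];y=Ro.from_quat(np.r_[q[1:],q[0]]).as_matrix()[:,1]
print(o['time'],o['ee_pos'].round(4),np.degrees(np.arctan2(y[1],y[0])),np.round(o['moment'],3),np.round(o['ft_force'],1),o['width'])
E
python3 st.py
```

```text
6.5333 [ 0.5711 -0.1599  0.0462] 89.49470755788418 [-0.207 -0.157 -0.922] [-0.1 -0.8  3.2] 0.012532301963069134
```

Emit:
apply_moves:
  motion:
    - [0,0,-0.035,0,0,0,1]
    - [0,0,-0.035,0,0,0,0.25]
    - [0,0,-0.035,0,0,0,0.25]
    - [0,0,-0.035,0,0,0,0.25]
    - [0,0,-0.035,0,0,0,0.25]
    - [0,0,-0.035,0,0,0.05,0.25]
    - [0,0,-0.035,0,0,0.1,0.25]
    - [0,0,-0.035,0,0,0.15,0.25]
    - [0,0,-0.035,0,0,0.2,0]
    - [0,0,-0.035,0,0,0.2,-0.5]
    - [0,0,-0.035,0,0,0.2,-1]
    - [0,0,-0.035,0,0,0.2,-1]

```text
time: 7.53
ee_pos: [0.5698, -0.1589, 0.1951]
eef_rot: [-0.0, 0.019, 1.0, -0.0]
ft_force: [-1.0, 0.1, 0.1]
width: 0.0773
gripper_force: 0.0
```

```bash
python3 st.py; python3 - <<'E'
from h import *
s=snap('wrist');u,v=map(int,proj(s,(.57,-.16,.08)));print(u,v)
cv2.imwrite('pics/k3.png',cv2.resize(s['image'][max(0,v-70):v+70,max(0,u-70):u+70],(560,560),interpolation=3)[:,:,::-1])
E
```

```text
7.5333 [ 0.5698 -0.1589  0.1951] 87.873279229937 [0.034 0.013 0.001] [-1.   0.1  0.1] 0.07731832000991441
320 221
```

View pics/k3.png

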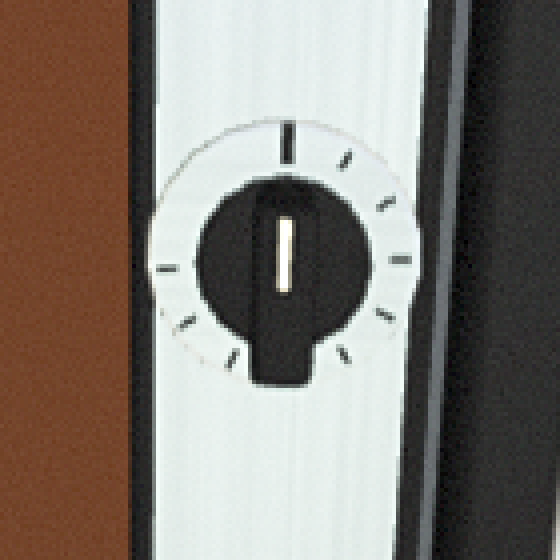

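Crop: the white line points at the long zero mark (288,143), so the timer is at zero. Next is the lid handle, with the fingers part open.

Emit:
apply_moves:
  motion:
    - [0,0,-1,-0.142,0.259,0,0.25]
    - [0,0,-1,-0.142,0.259,0,0.25]
    - [0,0,-1,-0.142,0.259,0,0.25]
    - [0,0,-1,-0.142,0.259,0,0.25]
    - [0,0,-1,-0.142,0.259,0,0.25]
    - [0,0,-1,-0.142,0.259,0,0.25]
    - [0,0,-1,-0.142,0.259,0,0.25]
    - [0,0,-1,-0.142,0.259,0,0.25]
    - [0,0,-1,-0.142,0.259,0,0.25]
    - [0,0,-1,-0.142,0.259,0,0.25]

```text
time: 8.42
ee_pos: [0.4619, 0.0352, 0.1936]
eef_rot: [-0.002, 0.516, 0.856, -0.001]
ft_force: [-0.4, -1.0, -0.0]
width: 0.0319
gripper_force: 0.0
```

Emit:
apply_moves:
  motion:
    - [0,0,-0.52,0,0,0,0.25]
    - [0,0,-0.52,0,0,0,0.25]
    - [0,0,-0.52,0,0,0,0.25]
    - [0,0,-0.52,0,0,-0.03,0.25]
    - [0,0,-0.52,0,0,-0.08,0.25]
    - [0,0,-0.52,0,0,-0.1,0.25]
    - [0,0,-0.52,0,0,-0.1,0.25]
    - [0,0,-0.52,0,0,-0.1,0.25]

```text
time: 9.08
ee_pos: [0.462, 0.0352, 0.1189]
eef_rot: [-0.002, 0.727, 0.687, -0.001]
ft_force: [0.4, 0.4, 0.7]
width: 0.0322
gripper_force: 0.0
```

```bash
python3 st.py; python3 - <<'E'
from h import *
s=snap('wrist','hd')
E
```

```text
9.0833 [0.462  0.0352 0.1189] -3.275731913343699 [-0.019 -0.039  0.007] [0.4 0.4 0.7] 0.03220152176591564
```

View pics/hd.png

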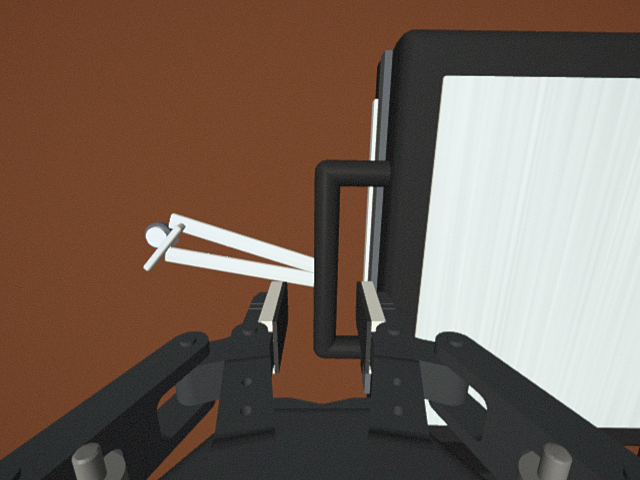

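Handle bar centred on column 327, rows 165–357, with the fingers at 285 and 360 straddling it. The can opener's end is at (315,270).

```bash
python3 - <<'E'
from h import *
s=snap('wrist')
for p in [(327.5,290,.085),(328,185,.085),(326.5,345,.085),(315,264,.01),(316,284,.01)]:print(p,ray(s,*p).round(4))
E
```

```text
(327.5, 290, 0.085) [0.4647 0.0065 0.085 ]
(328, 185, 0.085) [0.4687 0.0786 0.085 ]
(326.5, 345, 0.085) [ 0.4617 -0.0373  0.085 ]
(315, 264, 0.01) [ 0.4539 -0.0041  0.01  ]
(316, 284, 0.01) [ 0.4536 -0.0241  0.01  ]
```

Emit:
apply_moves:
  motion:
    - [0,0,0,0.004,0,-0.03,0.25]
    - [0,0,0,0.004,0,-0.06,0.25]
    - [0,0,0,0.004,0,-0.09,0.25]
    - [0,0,0,0.004,0,-0.113,0.25]
    - [0,0,0,0.004,0,-0.113,0.25]
    - [0,0,0,0.004,0,-0.113,0.25]
    - [0,0,0,0.004,0,-0.113,1]
    - [0,0,0,0.004,0,-0.113,1]
    - [0,0,0,0.004,0,-0.113,1]
    - [0,0,0,0.004,0,-0.113,1]

```text
time: 10.02
ee_pos: [0.4646, 0.0354, 0.0372]
eef_rot: [-0.001, 0.728, 0.686, -0.002]
ft_force: [-6.3, 0.8, 6.8]
width: 0.0139
gripper_force: 58.4
```

```bash
python3 st.py
```

```text
10.0167 [0.4646 0.0354 0.0372] -3.3850197335925003 [ 0.116  1.429 -0.13 ] [-6.3  0.8  6.8] 0.013873591550282005
```

Emit:
apply_moves:
  motion:
    - [0,0,0,0.003,0,0.031,1]
    - [0,0,0,0.008,0,0.0615,1]
    - [0,0,0,0.0166,-0.001,0.0915,1]
    - [0,0,0,0.0274,-0.002,0.121,1]
    - [0,0,0,0.0407,-0.003,0.149,1]
    - [0,0,0,0.0563,-0.004,0.176,1]
    - [0,0,0,0.0743,-0.005,0.201,1]
    - [0,0,0,0.0743,-0.005,0.201,1]

```text
time: 10.68
ee_pos: [0.5181, 0.0316, 0.1901]
eef_rot: [-0.003, 0.728, 0.686, -0.005]
ft_force: [-14.8, -1.1, 13.2]
width: 0.0136
gripper_force: 59.9
```

```bash
python3 st.py
```

```text
10.6833 [0.5181 0.0316 0.1901] -3.3924947880007603 [-0.196  3.343 -0.138] [-14.8  -1.1  13.2] 0.01359691303385307
```

Emit:
apply_moves:
  motion:
    - [0,0,0,0.02,-0.001,0.024,1]
    - [0,0,0,0.042,-0.003,0.0456,1]
    - [0,0,0,0.066,-0.004,0.0655,1]
    - [0,0,0,0.0915,-0.006,0.083,1]
    - [0,0,0,0.1184,-0.008,0.0986,1]
    - [0,0,0,0.1466,-0.0095,0.1116,1]
    - [0,0,0,0.176,-0.0114,0.122,1]
    - [0,0,0,0.176,-0.0114,0.122,1]
    - [0,0,0,0.176,-0.0114,0.122,1]

```text
time: 11.43
ee_pos: [0.6575, 0.022, 0.2869]
eef_rot: [0.004, 0.728, 0.685, 0.003]
ft_force: [-2.8, -2.7, 14.9]
width: 0.0138
gripper_force: 63.5
```

```bash
python3 st.py; python3 - <<'E'
from h import *
a=snap('side');b=snap('top');snap('wrist')
cv2.imwrite('pics/lid.png',np.hstack([a['image'][120:420,180:480],b['image'][140:340,230:430].repeat(2,0).repeat(2,1)[:300,:400]])[:,:,::-1])
E
```

```text
11.4333 [0.6575 0.022  0.2869] -3.5099754867551707 [-0.522  1.099 -0.269] [-2.8 -2.7 14.9] 0.013807807308275305
```

View pics/lid.png

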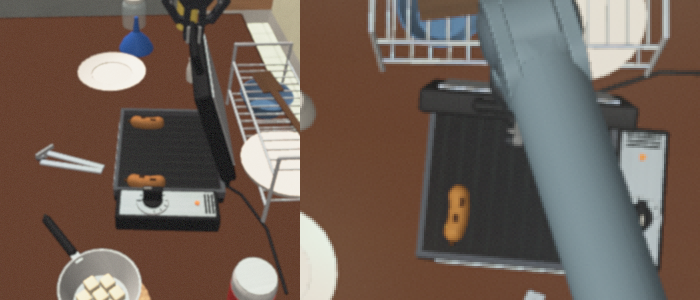

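Emit:
apply_moves:
  motion:
    - [0,0,0,0,0,0,0.1]
    - [0,0,0,0,0,0,0.1]
    - [0,0,0,0,0,0,0.1]
    - [0,0,0,0,0,0,0.1]
    - [0,0,0,0,0,0.05,0.1]
    - [0,0,0,0,0,0.1,0.1]
    - [0,0,0,-0.05,0,0.12,-0.5]
    - [0,0,0,-0.1,0,0.12,-1]
    - [0,0,0,-0.15,0,0.12,-1]
    - [0,0,0,-0.2,0,0.12,-1]
    - [0,0,0,-0.25,0,0.12,-1]
    - [0,0,0,-0.3,0,0.12,-1]

```text
time: 12.58
ee_pos: [0.4274, 0.0234, 0.3672]
eef_rot: [-0.001, 0.727, 0.686, -0.0]
ft_force: [-1.1, 0.7, -0.9]
width: 0.0855
gripper_force: 0.0
```

Emit:
apply_moves:
  motion:
    - [0,0,-0.5,-0.02,0.05,0,-1]
    - [0,0,-1,-0.02,0.15,0,-1]
    - [0,0,-1,-0.02,0.25,0,-1]
    - [0,0,-1,-0.02,0.3,0,-1]
    - [0,0,-1,-0.02,0.3,0,-1]
    - [0,0,-1,-0.02,0.3,0,-1]
    - [0,0,-1,-0.02,0.3,0,-1]
    - [0,0,-1,-0.02,0.3,0,-1]
    - [0,0,-1,-0.02,0.3,0,-1]

```text
time: 13.33
ee_pos: [0.4129, 0.251, 0.3678]
eef_rot: [-0.001, 0.963, 0.27, -0.001]
ft_force: [0.5, 0.0, 0.1]
width: 0.0853
gripper_force: 0.0
```

```bash
python3 st.py; python3 - <<'E'
from h import *
a=snap('side');b=snap('top')
cv2.imwrite('pics/lid2.png',np.hstack([cv2.resize(a['image'][130:330,270:430],(400,500),interpolation=3),cv2.resize(b['image'][180:340,280:408],(400,500),interpolation=3)])[:,:,::-1])
for q,n in((a,'side'),(b,'top')):
  hsv=cv2.cvtColor(q['image'],cv2.COLOR_RGB2HSV);m=cv2.inRange(hsv,(8,150,150),(20,255,255))
  for c in cv2.findContours(cv2.morphologyEx(m,3,np.ones((5,5))),0,2)[0]:
    if 60<cv2.contourArea(c)<2000:
      r=cv2.minAreaRect(c);print(n,r)
      bx=cv2.boxPoints(r);P=np.array([ray(q,*p,.05) for p in bx]);print('  ctr@.05',ray(q,*r[0],.05).round(4))
      e=sorted([(np.linalg.norm(P[i]-P[i-1]),np.degrees(np.arctan2(*(P[i]-P[i-1])[[1,0]]))) for i in range(4)]);print(e[-1],e[0])
E
```

```text
13.3333 [0.4129 0.251  0.3678] -58.640037912654705 [-0.033 -0.009  0.012] [0.5 0.  0.1] 0.08533573618990849
side ((324.98773193359375, 298.6657409667969), (33.980979919433594, 7.682655334472656), 4.23639440536499)
  ctr@.05 [ 0.56   -0.0929  0.05  ]
(np.float64(0.07360524802023986), np.float64(-8.169481834854254)) (np.float64(0.02215925935632142), np.float64(-97.6510754006417))
side ((326.45928955078125, 239.35519409179688), (29.014741897583008, 5.898078918457031), 2.726311206817627)
  ctr@.05 [0.5736 0.1046 0.05  ]
(np.float64(0.07231289567173961), np.float64(-6.6808495860805355)) (np.float64(0.022629342879227535), np.float64(-96.1721603232814))
top ((375.71844482421875, 252.14332580566406), (8.00362491607666, 26.17243766784668), 6.709836959838867)
  ctr@.05 [ 0.5603 -0.0937  0.05  ]
(np.float64(0.07653255775428618), np.float64(-6.229829007115477)) (np.float64(0.022941506408363413), np.float64(84.470900955567))
top ((307.5538635253906, 246.56924438476562), (7.690153121948242, 25.55115509033203), 7.125016689300537)
  ctr@.05 [0.5723 0.1032 0.05  ]
(np.float64(0.07480777919285886), np.float64(-5.534619986615517)) (np.float64(0.022150131730956302), np.float64(84.05678362059336))
```

View pics/lid2.png

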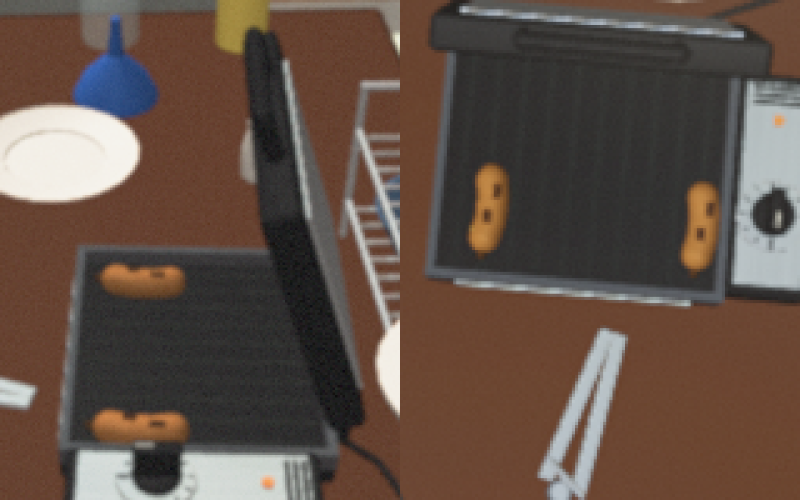

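```bash
python3 - <<'E'
from h import *
a=snap('side');b=snap('top')
def tri(p,q):
    P=[np.diag([1,1,1])]
    M=[]
    for s,(u,v) in((a,p),(b,q)):
        K=np.array([[s['fx'],0,s['cx']],[0,s['fy'],s['cy']],[0,0,1]]);M.append(K@np.c_[np.array(s['R']),np.array(s['t'])])
    X=cv2.triangulatePoints(M[0],M[1],np.array(p,float),np.array(q,float));return (X[:3]/X[3]).ravel()
for n,p,q in(('near',(380,192),(372.8,196)),('far',(373.2,142),(316.8,192.2))):
    X=tri(p,q);r=X-np.array([.732,.005,.072]);x=r[0]*.998-r[1]*.0645;print(n,X.round(4),np.degrees(np.arctan2(r[2],-x))-2.8,np.hypot(x,r[2]))
for th in(66,70,74):
  f=np.radians(th+2.8)
  for dy in(.062,-.062):
    X=np.array([.732,.005,.072])+(-.2673*np.cos(f))*np.array([.998,-.0645,0])+dy*np.array([.0645,.998,0]);X[2]+=.2673*np.sin(f);print(th,dy,np.round(proj(a,X),1),np.round(proj(b,X),1))
# lid inner lower edge corners for reference
cv2.imwrite('pics/lz.png',np.hstack([cv2.resize(a['image'][130:230,355:435],(400,500),interpolation=3),cv2.resize(b['image'][175:215,300:400],(400,160),interpolation=3).repeat(1,0) if 0 else cv2.copyMakeBorder(cv2.resize(b['image'][175:215,300:400],(400,160),interpolation=3),0,340,0,0,0)])[:,:,::-1])
E
```

```text
near [ 0.6617 -0.0617  0.3013] 71.18081997852754 0.2385310670077568
far [0.6626 0.0773 0.3299] 71.21036653748376 0.2682984245135875
66 0.062 [360.5 147.3] [318.3 201.4]
66 -0.062 [363.5 180.2] [368.9 205.7]
70 0.062 [369.2 144.8] [319.  193.8]
70 -0.062 [373.2 177.5] [369.7 198.1]
74 0.062 [378.2 142.7] [319.6 186.2]
74 -0.062 [383.2 175.3] [370.4 190.4]
```

View pics/lz.png

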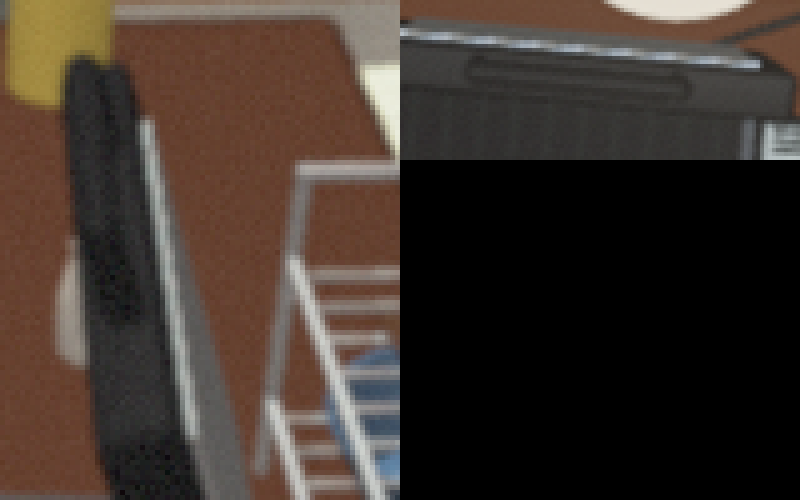

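Side crop: the handle is foreshortened at about (375–380, 142–195). Top crop: handle bar centre at about (317,193) to (372,197), which suggests 70–71°. I'll check it with the slab's corners.

```bash
python3 - <<'E'
from h import *
a=snap('side');b=snap('top')
for th in(68,70,72,74,76):
  f=np.radians(th);o=[]
  for n in(-.005,.027):
   for dy in(.138,-.138):
    gx=-.230*np.cos(f)+n*np.sin(f);gz=.230*np.sin(f)+n*np.cos(f)
    X=np.array([.732,.005,.072])+gx*np.array([.998,-.0645,0])+dy*np.array([.0645,.998,0])+[0,0,gz]
    o+=[np.round(proj(a,X)).astype(int).tolist(),np.round(proj(b,X)).astype(int).tolist()]
  print(th,o)
# side: dark-lid left edge at rows; top: dark/white trim
g=cv2.cvtColor(b['image'],cv2.COLOR_RGB2GRAY)
for u in(300,340,380,395):print(u,g[176:215,u].tolist())
g=cv2.cvtColor(a['image'],cv2.COLOR_RGB2GRAY)
for v in(205,212,218,222,230):print(v,g[v,366:400].tolist())
E
```

```text
68 [[361, 146], [288, 200], [368, 221], [398, 209], [374, 141], [289, 188], [385, 216], [399, 197]]
70 [[364, 145], [289, 197], [372, 220], [398, 206], [378, 140], [290, 184], [390, 215], [400, 194]]
72 [[368, 143], [289, 194], [376, 219], [399, 203], [382, 140], [290, 181], [394, 215], [400, 190]]
74 [[371, 143], [289, 191], [381, 218], [399, 200], [385, 139], [290, 178], [399, 214], [400, 187]]
76 [[375, 142], [289, 188], [385, 217], [399, 197], [389, 139], [290, 175], [403, 214], [401, 184]]
300 [79, 79, 78, 68, 36, 72, 162, 188, 88, 46, 58, 66, 64, 63, 60, 61, 61, 60, 58, 55, 45, 43, 45, 45, 49, 48, 47, 48, 46, 49, 46, 46, 46, 46, 46, 48, 47, 47, 48]
340 [83, 83, 82, 83, 81, 84, 87, 89, 90, 98, 140, 150, 69, 55, 62, 55, 47, 53, 61, 61, 50, 50, 53, 52, 51, 52, 50, 51, 50, 50, 51, 52, 52, 51, 49, 49, 49, 51, 51]
380 [224, 211, 156, 90, 83, 85, 84, 81, 72, 69, 86, 93, 95, 133, 148, 91, 57, 63, 70, 71, 68, 69, 67, 68, 64, 64, 57, 53, 50, 58, 57, 55, 55, 56, 56, 54, 55, 53, 54]
395 [85, 85, 82, 73, 63, 65, 76, 84, 84, 83, 83, 84, 82, 84, 78, 63, 48, 49, 62, 69, 70, 69, 68, 68, 66, 64, 63, 59, 55, 65, 101, 115, 130, 145, 120, 139, 108, 153, 186]
205 [76, 77, 75, 76, 78, 67, 58, 43, 47, 47, 45, 52, 44, 44, 52, 50, 50, 51, 49, 51, 53, 49, 39, 60, 123, 172, 165, 124, 94, 91, 89, 88, 88, 87]
212 [69, 74, 74, 74, 73, 75, 70, 55, 43, 40, 47, 46, 49, 53, 47, 57, 54, 52, 50, 48, 53, 47, 49, 40, 57, 113, 165, 171, 130, 94, 89, 91, 90, 91]
218 [72, 73, 74, 72, 74, 77, 74, 64, 51, 33, 38, 41, 36, 36, 34, 37, 32, 36, 34, 29, 31, 36, 27, 28, 32, 36, 68, 98, 108, 97, 93, 89, 92, 92]
222 [75, 72, 74, 72, 77, 75, 75, 69, 56, 45, 32, 22, 26, 29, 34, 27, 27, 29, 28, 30, 34, 30, 32, 23, 28, 22, 26, 51, 84, 101, 99, 92, 94, 91]
230 [90, 91, 89, 86, 88, 85, 86, 91, 89, 89, 80, 62, 39, 22, 27, 33, 32, 26, 18, 29, 28, 30, 27, 32, 24, 32, 32, 30, 27, 36, 74, 100, 100, 97]
```

The slab corners agree on about 71°, so the lid stays as it is. Two plantain pieces are present: A (0.560,-0.093) and B (0.573,0.104). I'll take B first.

Emit:
apply_moves:
  motion:
    - [0,0,-0.615,0.213,-0.196,-0.2,-0.1]
    - [0,0,-0.615,0.213,-0.196,-0.2,-0.1]
    - [0,0,-0.615,0.213,-0.196,-0.2,-0.1]
    - [0,0,-0.615,0.213,-0.196,-0.2,-0.1]
    - [0,0,-0.615,0.213,-0.196,-0.2,-0.1]
    - [0,0,-0.615,0.213,-0.196,-0.2,-0.1]
    - [0,0,-0.615,0.213,-0.196,-0.2,-0.1]
    - [0,0,-0.615,0.213,-0.196,-0.2,-0.1]
    - [0,0,-0.615,0.213,-0.196,-0.25,-0.1]
    - [0,0,-0.615,0.213,-0.196,-0.3,-0.1]
    - [0,0,-0.615,0.213,-0.196,-0.32,-0.1]
    - [0,0,-0.615,0.213,-0.196,-0.32,-0.1]

```text
time: 14.63
ee_pos: [0.5702, 0.1009, 0.1249]
eef_rot: [0.001, 0.999, -0.047, -0.004]
ft_force: [-1.1, -0.3, -0.6]
width: 0.047
gripper_force: 0.0
```

```bash
cat > pl.py <<'E'
from h import *
import sys
for n in sys.argv[1:]:
  q=snap(n);hsv=cv2.cvtColor(q['image'],cv2.COLOR_RGB2HSV);m=cv2.inRange(hsv,(8,150,130),(20,255,255))
  for c in cv2.findContours(cv2.morphologyEx(m,3,np.ones((5,5))),0,2)[0]:
    if 60<cv2.contourArea(c)<9000:
      P=np.array([ray(q,*p[0],.048)[:2]*1000 for p in c],np.float32);r=cv2.minAreaRect(P);print(n,np.round(r[0],1),np.round(r[1],1),round(r[2],1))
E
python3 st.py; python3 pl.py wrist side
```

```text
14.6333 [0.5702 0.1009 0.1249] -95.42499679312002 [ 0.014  0.019 -0.006] [-1.1 -0.3 -0.6] 0.04701052602161958
wrist [571.2 102.5] [26.5 76.8] 83.6
wrist [558.3 -96.4] [34.  76.8] 83.8
side [560.8 -93. ] [28.4 75.5] 84.0
side [572.3 103.9] [29.7 74.5] 83.1
```

Emit:
apply_moves:
  motion:
    - [0,0,0,0.002,0.003,-0.05,-0.1]
    - [0,0,0,0.002,0.003,-0.09,-0.1]
    - [0,0,0,0.002,0.003,-0.12,-0.1]
    - [0,0,0,0.002,0.003,-0.14,-0.1]
    - [0,0,0,0.002,0.003,-0.153,-0.1]
    - [0,0,0,0.002,0.003,-0.153,-0.1]
    - [0,0,0,0.002,0.003,-0.153,1]
    - [0,0,0,0.002,0.003,-0.153,1]
    - [0,0,0,0.002,0.003,-0.153,1]
    - [0,0,0,0.002,0.003,-0.153,1]
    - [0,0,0,0.002,0.003,-0.153,1]

```text
time: 15.65
ee_pos: [0.5778, 0.1039, 0.0156]
eef_rot: [-0.0, 0.999, -0.049, 0.002]
ft_force: [0.1, 0.5, 6.9]
width: 0.026
gripper_force: 62.8
```

Emit:
apply_moves:
  motion:
    - [0,0,0,0,0,0.05,1]
    - [0,0,0,0,0,0.1,1]
    - [0,0,0,0,0,0.15,1]
    - [0,0,0,-0.02,0.06,0.16,1]
    - [0,0,0,-0.036,0.112,0.16,1]
    - [0,0,0,-0.054,0.168,0.16,1]
    - [0,0,0,-0.072,0.224,0.16,1]
    - [0,0,0,-0.09,0.28,0.16,1]
    - [0,0,0,-0.108,0.336,0.16,1]
    - [0,0,0,-0.125,0.392,0.15,1]
    - [0,0,0,-0.125,0.392,0.1,1]
    - [0,0,0,-0.125,0.392,0.06,1]

```text
time: 16.65
ee_pos: [0.4782, 0.4066, 0.0603]
eef_rot: [-0.005, 0.999, -0.044, 0.0]
ft_force: [-0.7, -0.0, -0.6]
width: 0.0264
gripper_force: 62.0
```

```bash
python3 st.py; python3 pl.py side top
```

```text
16.65 [0.4782 0.4066 0.0603] -95.0057200798398 [-0.032  0.052  0.029] [-0.7 -0.  -0.6] 0.026354344741373877
side [560.9 -93.1] [28.3 75.2] 84.0
top [560.9 -94.1] [28.  77.7] 84.1
```

Emit:
apply_moves:
  motion:
    - [0,0,0,0,0,-0.03,1]
    - [0,0,0,0,0,-0.05,1]
    - [0,0,0,0,0,-0.065,1]
    - [0,0,0,0,0,-0.072,1]
    - [0,0,0,0,0,-0.072,1]

```text
time: 17.17
ee_pos: [0.4824, 0.3958, 0.004]
eef_rot: [0.001, 0.999, -0.049, -0.001]
ft_force: [0.4, -0.7, -1.5]
width: 0.0265
gripper_force: 62.0
```

Emit:
apply_moves:
  motion:
    - [0,0,0,0,0,-0.007,1]
    - [0,0,0,0,0,-0.013,1]
    - [0,0,0,0,0,-0.013,1]

```text
time: 17.42
ee_pos: [0.482, 0.397, -0.0055]
eef_rot: [0.0, 0.999, -0.049, -0.0]
ft_force: [0.4, -1.0, -1.4]
width: 0.0262
gripper_force: 62.0
```

Release now (a few mm drop), then go up.

Emit:
apply_moves:
  motion:
    - [0,0,0,0,0,-0.003,1]
    - [0,0,0,0,0,-0.003,0]
    - [0,0,0,0,0,-0.003,0]
    - [0,0,0,0,0,-0.003,0]
    - [0,0,0,0,0,0.02,0]
    - [0,0,0,0,0,0.06,0]
    - [0,0,0,0,0,0.11,0]
    - [0,0,0,0,0,0.16,0]
    - [0,0,0,0,0,0.18,0]

```text
time: 18.17
ee_pos: [0.4841, 0.4004, 0.1357]
eef_rot: [-0.003, 0.999, -0.048, 0.003]
ft_force: [0.2, 1.6, 0.8]
width: 0.0423
gripper_force: 0.0
```

Emit:
apply_moves:
  motion:
    - [0,0,0,0.02,-0.05,0,-0.1]
    - [0,0,0,0.03,-0.11,0,-0.1]
    - [0,0,0,0.04,-0.17,0,-0.1]
    - [0,0,0,0.05,-0.22,0,-0.1]
    - [0,0,0,0.06,-0.27,0,-0.1]
    - [0,0,0,0.07,-0.32,0,-0.1]
    - [0,0,0,0.08,-0.37,0,-0.1]
    - [0,0,0,0.09,-0.42,0,-0.1]
    - [0,0,0,0.1,-0.47,0,-0.1]
    - [0,0,0,0.104,-0.53,0,-0.1]
    - [0,0,0,0.104,-0.58,0,-0.1]
    - [0,0,0,0.104,-0.635,0,-0.1]

```text
time: 19.17
ee_pos: [0.56, -0.0809, 0.1298]
eef_rot: [0.0, 0.999, -0.048, 0.0]
ft_force: [1.2, -0.5, 0.1]
width: 0.0469
gripper_force: 0.0
```

```bash
python3 st.py; python3 pl.py side top wrist
```

```text
19.1667 [ 0.56   -0.0809  0.1298] -95.5419599539713 [ 0.017 -0.053  0.001] [ 1.2 -0.5  0.1] 0.04694234396266385
side [560.7 -93.7] [27.5 75.2] 81.8
top [476.3 393.7] [20.4 72.6] 85.0
top [546.2 -92.6] [25.1 49.6] 76.6
wrist [559.3 -95.5] [29.8 80.3] 83.8
wrist [ 660.  -167.7] [ 8.9 10.2] 18.9
```

Emit:
apply_moves:
  motion:
    - [0,0,0,0,-0.019,-0.03,-0.1]
    - [0,0,0,0,-0.019,-0.07,-0.1]
    - [0,0,0,0,-0.019,-0.11,-0.1]
    - [0,0,0,0,-0.019,-0.14,-0.1]
    - [0,0,0,0,-0.019,-0.155,-0.1]
    - [0,0,0,0,-0.019,-0.155,-0.1]
    - [0,0,0,0,-0.019,-0.155,1]
    - [0,0,0,0,-0.019,-0.155,1]
    - [0,0,0,0,-0.019,-0.155,1]
    - [0,0,0,0,-0.019,-0.155,1]
    - [0,0,0,0,-0.019,-0.155,1]

```text
time: 20.23
ee_pos: [0.5611, -0.0935, 0.0146]
eef_rot: [0.001, 0.999, -0.048, 0.001]
ft_force: [-0.1, -0.9, 5.1]
width: 0.0265
gripper_force: 62.4
```

Emit:
apply_moves:
  motion:
    - [0,0,0,0,0,0.05,1]
    - [0,0,0,0,0,0.1,1]
    - [0,0,0,0,0,0.15,1]
    - [0,0,0,0,0.05,0.17,1]
    - [0,0,0,-0.01,0.1,0.17,1]
    - [0,0,0,-0.02,0.15,0.17,1]
    - [0,0,0,-0.03,0.2,0.17,1]
    - [0,0,0,-0.04,0.25,0.17,1]
    - [0,0,0,-0.05,0.3,0.17,1]
    - [0,0,0,-0.06,0.35,0.17,1]
    - [0,0,0,-0.07,0.4,0.17,1]
    - [0,0,0,-0.08,0.45,0.17,1]

```text
time: 21.23
ee_pos: [0.4983, 0.2462, 0.1404]
eef_rot: [0.0, 0.999, -0.048, -0.001]
ft_force: [0.1, -0.3, -1.7]
width: 0.0262
gripper_force: 61.1
```

```bash
python3 st.py; python3 pl.py side top
```

```text
21.2333 [0.4983 0.2462 0.1404] -95.52651347528716 [ 0.012 -0.041 -0.032] [ 0.1 -0.3 -1.7] 0.026221770762767205
top [474.9 393.9] [20.7 75.4] 86.0
```

Emit:
apply_moves:
  motion:
    - [0,0,0,-0.019,0.05,0,1]
    - [0,0,0,-0.019,0.1,0,1]
    - [0,0,0,-0.019,0.13,0,1]
    - [0,0,0,-0.019,0.13,-0.04,1]
    - [0,0,0,-0.019,0.13,-0.08,1]
    - [0,0,0,-0.019,0.13,-0.12,1]
    - [0,0,0,-0.019,0.13,-0.15,1]
    - [0,0,0,-0.019,0.13,-0.17,1]
    - [0,0,0,-0.019,0.13,-0.185,1]
    - [0,0,0,-0.019,0.13,-0.193,1]
    - [0,0,0,-0.019,0.13,-0.193,1]

```text
time: 22.25
ee_pos: [0.4852, 0.3415, -0.0046]
eef_rot: [0.0, 0.999, -0.048, -0.001]
ft_force: [-0.2, 0.2, -0.8]
width: 0.0265
gripper_force: 61.1
```

```bash
python3 st.py
```

```text
22.25 [ 0.4852  0.3415 -0.0046] -95.55775928238442 [-0.005 -0.024 -0.047] [-0.2  0.2 -0.8] 0.026458277765120712
```

Emit:
apply_moves:
  motion:
    - [0,0,0,0,0,-0.003,0.1]
    - [0,0,0,0,0,-0.003,0.1]
    - [0,0,0,0,0,-0.003,0.1]
    - [0,0,0,0,0,0.02,0.1]
    - [0,0,0,0,0,0.06,0.1]
    - [0,0,0,0,0,0.11,0.1]
    - [0,0,0,0,0,0.16,0.1]
    - [0,0,0,0,0,0.21,-0.5]
    - [0,0,0,0,0,0.26,-1]
    - [0,0,0,-0.02,-0.05,0.3,-1]
    - [0,0,0,-0.04,-0.1,0.3,-1]
    - [0,0,0,-0.06,-0.15,0.3,-1]

```text
time: 23.25
ee_pos: [0.4436, 0.2355, 0.2247]
eef_rot: [-0.002, 0.999, -0.047, 0.003]
ft_force: [0.1, -0.5, 0.2]
width: 0.0857
gripper_force: 0.0
```

Emit:
apply_moves:
  motion:
    - [0,0,0,-0.01,-0.05,0,-1]
    - [0,0,0,-0.02,-0.1,0,-1]
    - [0,0,0,-0.03,-0.15,0,-1]
    - [0,0,0,-0.04,-0.2,0,-1]
    - [0,0,0,-0.05,-0.25,0,-1]
    - [0,0,0,-0.06,-0.3,0,-1]
    - [0,0,0,-0.06,-0.35,0,-1]
    - [0,0,0,-0.06,-0.4,0,-1]

```text
time: 23.92
ee_pos: [0.3971, -0.0681, 0.2222]
eef_rot: [0.001, 0.999, -0.048, 0.001]
ft_force: [1.1, -1.0, 0.6]
width: 0.0853
gripper_force: 0.0
```

```bash
python3 st.py; python3 pl.py side top;python3 - <<'E'
from h import *
a=snap('side','s5')['image'];b=snap('top','t5')['image']
cv2.imwrite('pics/m5.png',np.vstack([np.hstack([b[180:330,160:280],b[180:330,280:400],b[180:330,400:520]]).repeat(2,0).repeat(2,1)[:300,:720], cv2.copyMakeBorder(a[170:470,200:480],0,0,0,440,0)])[:,:,::-1])
E
```

```text
23.9167 [ 0.3971 -0.0681  0.2222] -95.52594835145504 [ 0.016 -0.112  0.04 ] [ 1.1 -1.   0.6] 0.08532265772922477
side [484.1 338.2] [67. 75.] 7.7
top [476.2 393.8] [20.7 72.9] 86.0
top [483.4 341.1] [21.1 72.8] 83.9
```

View pics/m5.png

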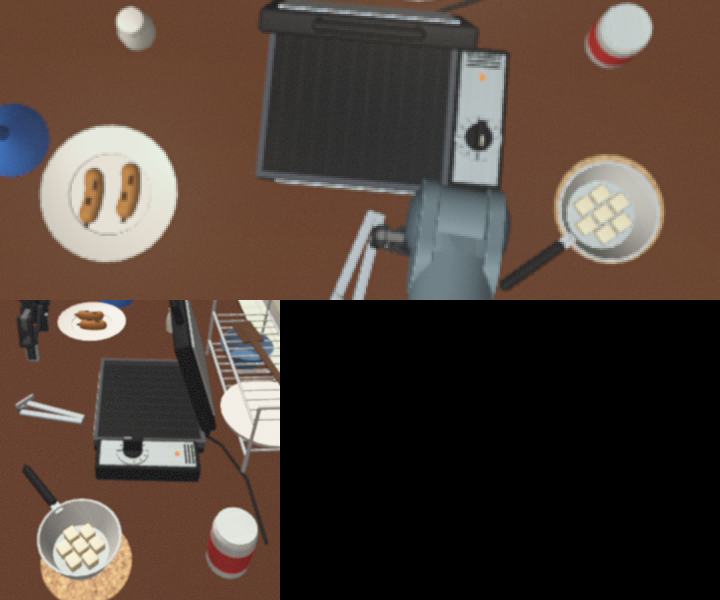

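Both plantain pieces lie on the plate, the tray is empty, and the saucepan still stands on its mat with 7 chunks. Before grasping, I'll test in free air which sideways tilt the wrist allows.

Emit:
apply_moves:
  motion:
    - [0.12,0,0,0.05,0.05,0.08,-1]
    - [0.24,0,0,0.1,0.05,0.1,-1]
    - [0.36,0,0,0.1,0.05,0.1,-1]
    - [0.48,0,0,0.1,0.05,0.1,-1]
    - [0.6,0,0,0.1,0.05,0.1,-1]
    - [0.7,0,0,0.1,0.05,0.1,-1]
    - [0.8,0,0,0.1,0.05,0.1,-1]
    - [0.9,0,0,0.1,0.05,0.1,-1]
    - [1,0,0,0.1,0.05,0.1,-1]
    - [1,0,0,0.1,0.05,0.1,-1]
    - [1,0,0,0.1,0.05,0.1,-1]

```text
time: 25.03
ee_pos: [0.4723, -0.0282, 0.2953]
eef_rot: [-0.5, 0.865, -0.042, -0.026]
ft_force: [0.1, 0.9, 0.3]
width: 0.0853
gripper_force: 0.0
```

```bash
python3 st.py; python3 -c "
from h import *
o=bot.get_obs();print(np.round(o['qpos'],2),o['eef_rot'].round(3))"
```

```text
25.0333 [ 0.4723 -0.0282  0.2953] -101.19938946446312 [-0.818  0.012 -0.027] [0.1 0.9 0.3] 0.08534364285837191
[ 0.89  0.37 -0.41  1.82 -0.74  1.58 -0.97] [-0.5    0.865 -0.042 -0.026]
```

Emit:
apply_moves:
  motion:
    - [-0.12,0,0,0,0,0,-1]
    - [-0.24,0,0,0,0,0,-1]
    - [-0.36,0,0,0,0,0,-1]
    - [-0.48,0,0,0,0,0,-1]
    - [-0.6,0,0,0,0,0,-1]
    - [-0.7,0,0,0,0,0,-1]
    - [-0.8,0,0,0,0,0,-1]
    - [-0.9,0,0,0,0,0,-1]
    - [-1,0,0,0,0,0,-1]
    - [-1,0,0,0,0,0,-1]

```text
time: 25.87
ee_pos: [0.4736, -0.0188, 0.3002]
eef_rot: [0.002, 0.999, -0.04, 0.004]
ft_force: [-0.0, 1.1, 1.3]
width: 0.0854
gripper_force: 0.0
```

Emit:
apply_moves:
  motion:
    - [-0.12,0,0,0,0,0,-1]
    - [-0.24,0,0,0,0,0,-1]
    - [-0.36,0,0,0,0,0,-1]
    - [-0.48,0,0,0,0,0,-1]
    - [-0.6,0,0,0,0,0,-1]
    - [-0.7,0,0,0,0,0,-1]
    - [-0.8,0,0,0,0,0,-1]
    - [-0.9,0,0,0,0,0,-1]
    - [-1,0,0,0,0,0,-1]
    - [-1,0,0,0,0,0,-1]

```text
time: 26.7
ee_pos: [0.4712, -0.0251, 0.2926]
eef_rot: [0.499, 0.865, -0.037, 0.023]
ft_force: [-0.3, 0.8, 0.1]
width: 0.0854
gripper_force: 0.0
```

```bash
python3 st.py; python3 -c "
from h import *
o=bot.get_obs();print(np.round(o['qpos'],2),o['eef_rot'].round(3))"
```

```text
26.7 [ 0.4712 -0.0251  0.2926] -99.78840879564247 [ 0.98   0.034 -0.012] [-0.3  0.8  0.1] 0.08544751221655572
[ 0.03  0.39 -0.76  1.89  0.94  1.85 -2.64] [ 0.499  0.865 -0.037  0.023]
```

Tilting towards +y has ample joint margin. Next I'll measure the saucepan and mat precisely with masks.

Emit:
apply_moves:
  motion:
    - [0.12,0,0,0,0,0,-1]
    - [0.24,0,0,0,0,0,-1]
    - [0.36,0,0,0,0,0,-1]
    - [0.48,0,0,0,0,0,-1]
    - [0.6,0,0,0,0,0,-1]
    - [0.7,0,0,0,0,0,-1]
    - [0.8,0,0,0,0,0,-1]
    - [0.9,0,0,0,0,0,-1]
    - [1,0,0,0,0,0,-1]
    - [1,0,0,0,0,0,-1]

```text
time: 27.53
ee_pos: [0.4735, -0.0357, 0.2993]
eef_rot: [0.001, 0.999, -0.054, 0.004]
ft_force: [0.4, -2.1, -0.8]
width: 0.0852
gripper_force: 0.0
```

```bash
python3 st.py; cat > pan.py <<'E'
from h import *
for n,roi in(('top',(400,450,290,335)),('side',(212,258,328,380))):
    s=snap(n);g=cv2.cvtColor(s['image'],cv2.COLOR_RGB2HSV);m=cv2.inRange(g,(0,0,0),(180,255,70))
    M=np.zeros_like(m);x0,x1,y0,y1=roi;M[y0:y1,x0:x1]=m[y0:y1,x0:x1]
    c=max(cv2.findContours(M,0,2)[0],key=cv2.contourArea)
    P=np.array([ray(s,*p[0],.056)[:2]*1000 for p in c],np.float32);r=cv2.minAreaRect(P)
    b=cv2.boxPoints(r);e=sorted([(np.linalg.norm(b[i]-b[i-1]),i) for i in range(4)]);i=e[-1][1];d=(b[i]-b[i-1])/e[-1][0];d=d if d[0]>0 else -d
    far=np.array(r[0])-d*max(r[1])/2
    print(n,'handle ctr',np.round(r[0],1),np.round(r[1],1),'az',np.degrees(np.arctan2(d[1],d[0])).round(1),'end',far.round(1),'axis',(far+190*d).round(1),'grip',(far+82*d).round(1))
    # cork
    k=cv2.inRange(g,(10,80,150),(24,190,255));X=np.array([ray(s,u,v,.008)[:2] for v,u in np.argwhere(k)])
    X=X[np.hypot(X[:,0]-.47,X[:,1]+.347)<.13];R=np.hypot(*(X-X.mean(0)).T)
    a=np.degrees(np.arctan2(X[:,1]+.347,X[:,0]-.47));rr=np.hypot(X[:,0]-.47,X[:,1]+.347);O=[]
    for k0 in range(-180,180,15):
        q=(a>=k0)&(a<k0+15)
        if q.sum()>3:O.append(X[q][rr[q].argmax()])
    O=np.array(O);S=np.linalg.lstsq(np.c_[2*O,np.ones(len(O))],(O**2).sum(1),rcond=None)[0];print('mat',len(O),S[:2].round(4),np.sqrt(S[2]+S[0]**2+S[1]**2).round(4))
    from scipy.optimize import least_squares
    f=least_squares(lambda c:np.hypot(*(O-c).T)-.08,[.47,-.347],loss='soft_l1',f_scale=.002);print('mat r80',f.x.round(4),np.abs(f.fun).max().round(4))
E
python3 pan.py
```

```text
27.5333 [ 0.4735 -0.0357  0.2993] -96.24101542059462 [-0.127  0.025 -0.004] [ 0.4 -2.1 -0.8] 0.08518786312524508
top handle ctr [ 389.3 -234.1] [ 17.  105.3] az -54.4 end [ 358.7 -191.3] axis [ 469.3 -345.8] grip [ 406.4 -258. ]
mat 17 [ 0.4787 -0.357 ] 0.0799
mat r80 [ 0.4786 -0.357 ] 0.001
side handle ctr [ 386.8 -231.9] [ 17.5 109.3] az -53.9 end [ 354.6 -187.7] axis [ 466.6 -341.2] grip [ 402.9 -254. ]
mat 14 [ 0.4783 -0.3593] 0.0798
mat r80 [ 0.4782 -0.359 ] 0.0009
```

```bash
cat > goal.py <<'E'
from h import *
from scipy.spatial.transform import Rotation as Ro
# pan pose: az of pan +x, grip point, tilt (deg) of tool about pan +x -> TCP, R
OFF=.053
def target(az,grip,tilt):
    a=np.radians(az);u=np.array([np.cos(a),np.sin(a),0])
    Rd=np.column_stack([[np.cos(a+np.pi),np.sin(a+np.pi),0],[np.cos(a-np.pi/2),np.sin(a-np.pi/2),0],[0,0,-1]])
    Rd[:,0]=np.cross(Rd[:,1],Rd[:,2])
    R=Ro.from_rotvec(u*np.radians(tilt)).as_matrix()@Rd
    return R,np.array(grip)+OFF*R[:,2]
def delta(R,p,back=0):
    o=bot.get_obs();q=o['eef_rot'];R0=Ro.from_quat(np.r_[q[1:],q[0]])
    rv=np.degrees((Ro.from_matrix(R)*R0.inv()).as_rotvec())/60
    return np.round(rv,3),np.round((p-back*R[:,2]-o['ee_pos'])/.75,4)
E
python3 - <<'E'
from goal import *
R,p=target(-54.2,(.4053,-.2569,.056),-20);print(R.round(2).tolist(),p,delta(R,p,.13),delta(R,p))
E
```

```text
[[0.58, -0.76, -0.28], [-0.81, -0.55, -0.2], [0.0, 0.34, -0.94]] [ 0.39059779 -0.26750357  0.00619629] (array([-0.294,  0.174, -0.8  ]), array([-0.0617, -0.2815, -0.2264])) (array([-0.294,  0.174, -0.8  ]), array([-0.1098, -0.3162, -0.3892]))
```

Emit:
apply_moves:
  motion:
    - [-0.05,0.03,-0.12,-0.01,-0.05,0,-1]
    - [-0.08,0.05,-0.24,-0.03,-0.1,0,-1]
    - [-0.11,0.07,-0.35,-0.05,-0.15,-0.02,-1]
    - [-0.15,0.09,-0.47,-0.06,-0.2,-0.05,-1]
    - [-0.2,0.12,-0.58,-0.062,-0.25,-0.1,-1]
    - [-0.25,0.15,-0.7,-0.062,-0.28,-0.15,-1]
    - [-0.294,0.174,-0.8,-0.062,-0.2815,-0.2,-1]
    - [-0.294,0.174,-0.8,-0.062,-0.2815,-0.226,-1]
    - [-0.294,0.174,-0.8,-0.062,-0.2815,-0.226,-1]
    - [-0.294,0.174,-0.8,-0.062,-0.2815,-0.226,-1]
    - [-0.294,0.174,-0.8,-0.062,-0.2815,-0.226,-1]

```text
time: 28.55
ee_pos: [0.4281, -0.2389, 0.1288]
eef_rot: [0.152, 0.878, -0.446, -0.079]
ft_force: [0.7, 0.7, 0.1]
width: 0.0853
gripper_force: 0.0
```

```bash
python3 pan.py | grep handle; python3 - <<'E'
from goal import *
R,p=target(-54.2,(.4053,-.2569,.056),-20);print(delta(R,p));o=bot.get_obs();print(o['qpos'].round(2))
s=snap('wrist','pw');print(proj(s,(.4053,-.2569,.056)),proj(s,(.358,-.191,.056)),proj(s,(.42,-.277,.056)))
g=cv2.cvtColor(s['image'],cv2.COLOR_RGB2GRAY)
for t in(-.055,-.03,0,.01):
  X=np.array([.4053+t*.585,-.2569-t*.811,.056]);u,v=map(int,proj(s,X));print(t,u,v,g[v,max(0,u-30):u+31:3].tolist())
E
```

```text
top handle ctr [ 363.1 -193.9] [14.2  7.8] az 11.2 end [ 356.2 -195.3] axis [ 542.6 -158.5] grip [ 436.6 -179.4]
side handle ctr [ 386.6 -232. ] [ 17.6 109.3] az -54.1 end [ 354.6 -187.7] axis [ 466.1 -341.5] grip [ 402.7 -254.1]
(array([-0.003,  0.004, -0.003]), array([-0.0505, -0.0367, -0.1647]))
[ 0.63  0.34 -0.46  1.9   0.42  1.22 -2.54]
(np.float64(323.047327010323), np.float64(230.2579118707918)) (np.float64(322.32895438745084), np.float64(321.48941637606896)) (np.float64(323.0208375854475), np.float64(198.88805826477287))
-0.055 322 293 [76, 80, 79, 77, 77, 82, 76, 79, 29, 43, 39, 47, 47, 36, 37, 83, 77, 77, 76, 75, 81]
-0.03 322 265 [81, 78, 81, 78, 78, 79, 82, 65, 27, 30, 46, 48, 54, 40, 28, 81, 73, 78, 73, 79, 78]
0 323 230 [79, 79, 77, 77, 77, 77, 80, 27, 36, 37, 43, 45, 55, 42, 35, 78, 81, 79, 79, 79, 74]
0.01 323 217 [80, 73, 81, 80, 77, 77, 78, 29, 35, 45, 41, 45, 61, 40, 35, 85, 77, 75, 81, 77, 80]
```

Emit:
apply_moves:
  motion:
    - [0,0,0,-0.0125,-0.009,-0.041,-1]
    - [0,0,0,-0.025,-0.018,-0.082,-1]
    - [0,0,0,-0.038,-0.0275,-0.123,-1]
    - [0,0,0,-0.045,-0.033,-0.145,-1]
    - [0,0,0,-0.0505,-0.0367,-0.1647,-1]
    - [0,0,0,-0.0505,-0.0367,-0.1647,-1]
    - [0,0,0,-0.0505,-0.0367,-0.1647,-1]

```text
time: 29.28
ee_pos: [0.3886, -0.2682, 0.0041]
eef_rot: [0.153, 0.877, -0.448, -0.08]
ft_force: [0.3, 0.0, -0.3]
width: 0.0855
gripper_force: 0.0
```

Emit:
apply_moves:
  motion:
    - [0,0,0,0,0,0,1]
    - [0,0,0,0,0,0,1]
    - [0,0,0,0,0,0,1]
    - [0,0,0,0,0,0,1]
    - [0,0,0,0,0,0,1]
    - [0,0,0,0,0,0,1]
    - [0,0,0,0,0,0,1]

```text
time: 29.87
ee_pos: [0.3885, -0.2676, 0.0034]
eef_rot: [0.153, 0.877, -0.448, -0.081]
ft_force: [0.7, 0.6, 3.4]
width: 0.0163
gripper_force: 58.4
```

```bash
python3 st.py; python3 pan.py | grep handle; python3 - <<'E'
from goal import *
o=bot.get_obs();q=o['eef_rot'];R=Ro.from_quat(np.r_[q[1:],q[0]]).as_matrix();print(R[:,2],o['ee_pos']-.053*R[:,2])
E
```

```text
29.8667 [ 0.3885 -0.2676  0.0034] -143.9942808285222 [ 0.27  -0.062  0.042] [0.7 0.6 3.4] 0.01631354283934732
top handle ctr [ 369.7 -209.3] [17.  42.1] az -53.9 end [ 357.3 -192.3] axis [ 469.3 -345.8] grip [ 405.7 -258.5]
side handle ctr [ 389.8 -225.2] [ 66.7 111.7] az -86.5 end [ 386.4 -169.5] axis [ 398.  -359.1] grip [ 391.4 -251.3]
[-0.27837996 -0.19568542 -0.94032538] [ 0.40325517 -0.25719686  0.05314355]
```

Emit:
apply_moves:
  motion:
    - [0,0,0,0,0,0.015,1]
    - [0,0,0,0,0,0.03,1]
    - [0,0,0,0,0,0.06,1]
    - [0,0,0,0,0,0.09,1]
    - [0,0,0,0,0,0.12,1]
    - [0,0,0,0,0,0.15,1]
    - [0,0,0,0,0,0.18,1]
    - [0,0,0,0,0,0.2,1]
    - [0,0,0,0,0,0.2,1]

```text
time: 30.72
ee_pos: [0.3901, -0.2685, 0.1566]
eef_rot: [0.153, 0.877, -0.448, -0.078]
ft_force: [1.0, 0.2, -3.1]
width: 0.0165
gripper_force: 62.1
```

```bash
python3 st.py; python3 - <<'E'
from h import *
s=snap('side','l1');t=snap('top','l1t')
for q,n in((s,'s'),(t,'t')):
  h=cv2.cvtColor(q['image'],cv2.COLOR_RGB2HSV);k=cv2.inRange(h,(10,80,150),(24,190,255))
  X=np.array([ray(q,u,v,.008)[:2] for v,u in np.argwhere(k)]);X=X[np.hypot(X[:,0]-.4785,X[:,1]+.358)<.1]
  e=[X[np.argmax(X@np.array([np.cos(a),np.sin(a)]))] for a in np.linspace(0,6.28,24)]
  print(n,len(X),'bbox',X.min(0),X.max(0),'ctr',(X.min(0)+X.max(0))/2)
  y=cv2.inRange(h,(15,20,170),(35,90,255));c=[c for c in cv2.findContours(y,0,2)[0] if cv2.contourArea(c)>15];print([np.round(cv2.minAreaRect(x)[0]).tolist()+[cv2.contourArea(x)] for x in c])
E
```

```text
30.7167 [ 0.3901 -0.2685  0.1566] -144.1574646825989 [ 0.419 -0.489  0.178] [ 1.   0.2 -3.1] 0.016490923630275933
s 5330 bbox [ 0.39765141 -0.43846017] [ 0.55788112 -0.29309772] ctr [ 0.47776626 -0.36577895]
[[79.0, 476.0, 16.0], [61.0, 476.0, 22.0], [148.0, 475.0, 58.5], [174.0, 474.0, 25.0], [161.0, 474.0, 43.5], [295.0, 404.0, 33.5], [308.0, 372.0, 37.5], [270.0, 371.0, 1921.5], [504.0, 316.0, 46.5], [559.0, 397.0, 6487.5], [516.0, 304.0, 21.5], [503.0, 288.0, 16.5], [477.0, 263.0, 39.5], [491.0, 246.0, 392.0], [9.0, 228.0, 28.0], [482.0, 218.0, 32.5], [470.0, 202.0, 33.5], [298.0, 192.0, 17.0], [456.0, 180.0, 194.5], [442.0, 151.0, 53.0], [370.0, 91.0, 33.0], [545.0, 234.0, 54547.0]]
t 50 bbox [ 0.39955868 -0.38419273] [ 0.41972702 -0.35230684] ctr [ 0.40964285 -0.36824978]
[[546.0, 384.0, 8692.5], [470.0, 307.0, 21.0], [474.0, 287.0, 468.0], [224.0, 276.0, 23.0], [207.0, 285.0, 1254.5], [222.0, 198.0, 28.5], [225.0, 189.0, 35.5], [368.0, 171.0, 510.0], [339.0, 149.0, 31.5], [348.0, 144.0, 50.5], [358.0, 142.0, 57.0], [368.0, 142.0, 75.0], [399.0, 147.0, 119.5], [384.0, 138.0, 199.0], [348.0, 126.0, 49.5], [378.0, 122.0, 56.5], [369.0, 123.0, 72.0], [358.0, 123.0, 59.0], [257.0, 53.0, 57.5], [155.0, 17.0, 21.5], [608.0, 28.0, 711.5], [322.0, 8.0, 19.0], [415.0, 5.0, 28.0], [312.0, 29.0, 19385.0]]
```

```bash
python3 - <<'E'
from h import *
for n,f,roi in(('side',('s5','l1'),(220,340,330,470)),('top',('t5','l1t'),(430,510,250,330))):
  q=snap(n)
  for g in f:
    h=cv2.cvtColor(cv2.imread(f'pics/{g}.png'),cv2.COLOR_BGR2HSV);m=cv2.inRange(h,(15,28,205),(40,110,255))
    x0,x1,y0,y1=roi;p=np.argwhere(m[y0:y1,x0:x1]);print(g,len(p),p.mean(0)[::-1]+[x0,y0])
  a=np.array([.4685,-.3445,.029]);print(proj(q,a),proj(q,a+[.0016,-.0009,.153]),'sag10deg',proj(q,a+[.0016,-.0009,.153-.0188]))
E
```

```text
s5 2892 [287.98340249 437.08886584]
l1 5564 [282.82494608 419.96225737]
(np.float64(280.04523228246575), np.float64(414.7929702086057)) (np.float64(275.7690973355269), np.float64(362.8141727877468)) sag10deg (np.float64(276.4790968506616), np.float64(369.99943751393766))
t5 372 [461.16666667 285.77150538]
l1t 343 [472.56268222 287.88629738]
(np.float64(461.668407509861), np.float64(286.50701899112767)) (np.float64(476.112655919055), np.float64(280.2653995827841)) sag10deg (np.float64(474.2257497718374), np.float64(281.0253733122581))
```

```bash
python3 - <<'E'
import cv2,numpy as np
a=cv2.imread('pics/l1.png')[270:470,180:380];b=cv2.imread('pics/l1t.png')[230:340,390:520]
cv2.imwrite('pics/v14.png',np.hstack([cv2.resize(a,(400,400)),cv2.resize(b,(400,400))]))
E
```

```text
(no output)
```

View pics/v14.png

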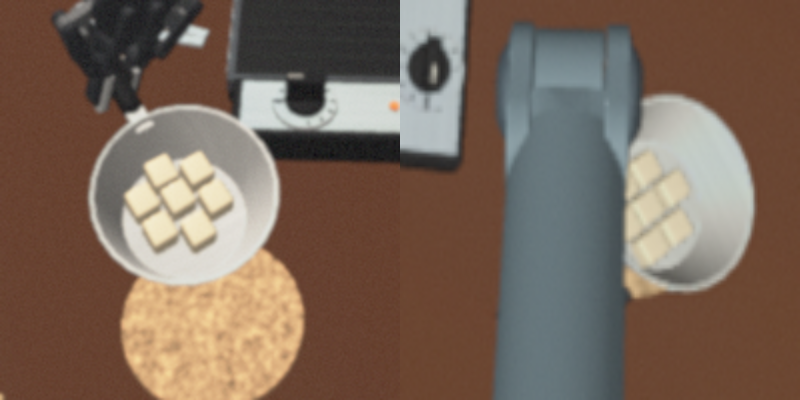

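Left crop: pan clear of the mat with all seven chunks inside, rim spanning columns 90–279 and rows 104–285. Right crop: the arm hides half the pan. I'll compare the rim with the prediction.

```bash
python3 - <<'E'
from h import *
from scipy.spatial.transform import Rotation as Ro
q=snap('side');G=np.array([.4053,-.2569,.056]);d=np.array([.585,-.811,0]);w=np.array([.811,.585,0])
A=np.array([.4685,-.3445,.008])
def bb(sag,roll):
  r=Ro.from_rotvec(w*np.radians(sag))*Ro.from_rotvec(d*np.radians(roll))
  a=np.linspace(0,6.28,73);P=A+np.c_[.072*np.cos(a),.072*np.sin(a),.055+0*a]
  P=r.apply(P-G)+G+[.0016,-.0009,.153];u=np.array([proj(q,p) for p in P])
  F=A+np.c_[.05*np.cos(a),.05*np.sin(a),.004+0*a];F=r.apply(F-G)+G+[.0016,-.0009,.153];v=np.array([proj(q,p) for p in F])
  return u.min(0).round(0),u.max(0).round(0),v.min(0).round(0),v.max(0).round(0)
print('obs rim',180+90/2,270+104/2,180+279/2,270+285/2,'floor',180+122/2,'-',180+247/2,270+281/2)
for s in(0,5,10,15):
  for r in(-8,0,8):print(s,r,bb(s,r))
E
```

```text
obs rim 225.0 322.0 319.5 412.5 floor 241.0 - 303.5 410.5
0 -8 (array([226., 315.]), array([323., 389.]), array([241., 347.]), array([305., 399.]))
0 0 (array([226., 313.]), array([322., 392.]), array([244., 343.]), array([308., 398.]))
0 8 (array([226., 310.]), array([322., 395.]), array([248., 340.]), array([311., 397.]))
5 -8 (array([227., 316.]), array([322., 395.]), array([240., 347.]), array([303., 402.]))
5 0 (array([226., 314.]), array([322., 398.]), array([243., 344.]), array([307., 401.]))
5 8 (array([227., 313.]), array([322., 400.]), array([247., 341.]), array([310., 400.]))
10 -8 (array([228., 318.]), array([322., 401.]), array([239., 347.]), array([301., 404.]))
10 0 (array([227., 316.]), array([322., 403.]), array([242., 344.]), array([305., 403.]))
10 8 (array([227., 315.]), array([322., 405.]), array([246., 341.]), array([308., 401.]))
15 -8 (array([228., 319.]), array([320., 405.]), array([238., 347.]), array([299., 405.]))
15 0 (array([227., 318.]), array([321., 407.]), array([241., 344.]), array([303., 404.]))
15 8 (array([227., 317.]), array([321., 409.]), array([244., 341.]), array([306., 402.]))
```

The pan has sagged about 20° about the finger axis. I'll plan in the pan's frame to level it, carry it over and roll it.

```bash
cat > pp.py <<'E'
from goal import *
import json,os
def Rpan(az,roll,sagp=0):
    # level pan yawed az, rolled about own x; sagp: pitch nose-down (deg)
    return (Ro.from_euler('z',az,degrees=True)*Ro.from_euler('x',roll,degrees=True)*Ro.from_euler('y',sagp,degrees=True))
def hand():
    o=bot.get_obs();q=o['eef_rot'];return Ro.from_quat(np.r_[q[1:],q[0]]),np.array(o['ee_pos'])
def calib(az,roll,sag):
    H,_=hand();rel=H.inv()*Rpan(az,roll,sag);json.dump(rel.as_quat().tolist(),open('rel.json','w'))
def plan(az,roll,G,n,pitch=0):
    H,p=hand();rel=Ro.from_quat(json.load(open('rel.json')));T=Rpan(az,roll,pitch)*rel.inv()
    G0=p-OFF*H.as_matrix()[:,2];rv=(T*H.inv()).as_rotvec();print('G0',G0.round(3),'turn deg',np.degrees(np.linalg.norm(rv)).round(1),'dist',np.linalg.norm(np.array(G)-G0).round(3))
    rows=[]
    for k in range(1,n+1):
        f=k/n;R=Ro.from_rotvec(rv*f)*H;pp=G0+(np.array(G)-G0)*f+OFF*R.as_matrix()[:,2]
        rows.append([round(float(x),3) for x in np.r_[np.degrees(rv*f)/60,(pp-p)/.75]]+[1])
    print(json.dumps(rows))
    return rows
E
python3 - <<'E'
from pp import *
calib(-54.2,0,20)
plan(-54.2,0,(.405,-.258,.24),5)
E
```

```text
G0 [ 0.401 -0.257  0.201] turn deg 20.0 dist 0.039
[[-0.054, -0.039, 0.0, 0.004, -0.004, 0.01, 1], [-0.108, -0.078, 0.0, 0.007, -0.008, 0.021, 1], [-0.162, -0.117, 0.0, 0.011, -0.012, 0.032, 1], [-0.216, -0.156, 0.0, 0.015, -0.016, 0.044, 1], [-0.27, -0.195, 0.0, 0.018, -0.02, 0.056, 1]]
```

Emit:
apply_moves:
  motion:
    - [-0.054,-0.039,0,0.004,-0.004,0.01,1]
    - [-0.108,-0.078,0,0.007,-0.008,0.021,1]
    - [-0.162,-0.117,0,0.011,-0.012,0.032,1]
    - [-0.216,-0.156,0,0.015,-0.016,0.044,1]
    - [-0.27,-0.195,0,0.018,-0.02,0.056,1]
    - [-0.27,-0.195,0,0.018,-0.02,0.056,1]
    - [-0.27,-0.195,0,0.018,-0.02,0.056,1]

```text
time: 31.55
ee_pos: [0.4004, -0.2816, 0.1936]
eef_rot: [0.228, 0.851, -0.467, 0.071]
ft_force: [1.1, 0.7, -3.0]
width: 0.0163
gripper_force: 63.3
```

```bash
python3 - <<'E'
from pp import *
print(bot.get_obs()['qpos'].round(2))
q=snap('side','l2');H,p=hand();G=p-OFF*H.as_matrix()[:,2]
g=cv2.cvtColor(q['image'],cv2.COLOR_RGB2HSV)
# rim: bright grey low-sat region connected near predicted pan
m=cv2.inRange(g,(0,0,95),(180,70,255));M=np.zeros_like(m);M[270:440,200:345]=m[270:440,200:345]
for c in sorted(cv2.findContours(M,0,2)[0],key=cv2.contourArea)[-2:]:print('obs',cv2.boundingRect(c))
rel=Ro.from_quat(json.load(open('rel.json')))
for ds in(-10,-5,0,5,10):
  R=Rpan(-54.2,0,ds);a=np.linspace(0,6.28,73);P=np.c_[.108+.072*np.cos(a),.072*np.sin(a),.007+0*a]
  u=np.array([proj(q,x) for x in R.apply(P)+G]);F=np.c_[.108+.052*np.cos(a),.052*np.sin(a),-.048+0*a];v=np.array([proj(q,x) for x in R.apply(F)+G]);w=np.r_[u,v]
  print(ds,u.min(0).round(),u.max(0).round(),w.max(0).round())
plan(-4,0,(.43,-.05,.24),11)
E
```

```text
[ 0.63  0.08 -0.47  2.09  0.6   1.08 -2.72]
obs (249, 278, 36, 16)
obs (218, 270, 127, 122)
-10 [220. 294.] [320. 365.] [320. 382.]
-5 [221. 297.] [321. 372.] [321. 386.]
0 [222. 299.] [322. 379.] [322. 389.]
5 [223. 301.] [322. 385.] [322. 392.]
10 [223. 303.] [321. 391.] [321. 394.]
G0 [ 0.406 -0.258  0.241] turn deg 50.2 dist 0.21
[[-0.0, 0.0, 0.076, 0.006, 0.025, -0.0, 1], [-0.0, 0.0, 0.152, 0.011, 0.05, -0.0, 1], [-0.0, 0.0, 0.228, 0.017, 0.075, -0.0, 1], [-0.0, 0.0, 0.304, 0.022, 0.1, -0.0, 1], [-0.0, 0.0, 0.38, 0.028, 0.126, -0.0, 1], [-0.0, 0.0, 0.456, 0.033, 0.152, -0.0, 1], [-0.0, 0.0, 0.532, 0.039, 0.178, -0.001, 1], [-0.001, 0.0, 0.608, 0.044, 0.204, -0.001, 1], [-0.001, 0.0, 0.684, 0.049, 0.231, -0.001, 1], [-0.001, 0.0, 0.76, 0.055, 0.257, -0.001, 1], [-0.001, 0.0, 0.836, 0.06, 0.284, -0.001, 1]]
```

Emit:
apply_moves:
  motion:
    - [0,0,0.076,0.006,0.025,0,1]
    - [0,0,0.152,0.011,0.05,0,1]
    - [0,0,0.228,0.017,0.075,0,1]
    - [0,0,0.304,0.022,0.1,0,1]
    - [0,0,0.38,0.028,0.126,0,1]
    - [0,0,0.456,0.033,0.152,0,1]
    - [0,0,0.532,0.039,0.178,0,1]
    - [0,0,0.608,0.044,0.204,0,1]
    - [0,0,0.684,0.049,0.231,0,1]
    - [0,0,0.76,0.055,0.257,0,1]
    - [0,0,0.836,0.06,0.284,0,1]
    - [0,0,0.836,0.06,0.284,0,1]

```text
time: 32.6
ee_pos: [0.4469, -0.0666, 0.1943]
eef_rot: [0.175, 0.969, -0.06, 0.162]
ft_force: [-0.3, 0.2, -2.5]
width: 0.0167
gripper_force: 62.8
```

```bash
python3 st.py; python3 - <<'E'
from pp import *
print(bot.get_obs()['qpos'].round(2))
plan(-4,25,(.472,.05,.20),6)
E
```

```text
32.6 [ 0.4469 -0.0666  0.1943] -100.49404985077575 [ 0.581  0.851 -0.065] [-0.3  0.2 -2.5] 0.01674202924633858
[ 0.42 -0.16 -0.65  2.28  0.46  0.82 -2.22]
G0 [ 0.431 -0.048  0.241] turn deg 24.8 dist 0.114
[[0.069, -0.004, -0.001, 0.009, 0.026, -0.011, 1], [0.138, -0.009, -0.002, 0.019, 0.053, -0.021, 1], [0.206, -0.013, -0.003, 0.028, 0.079, -0.031, 1], [0.275, -0.017, -0.004, 0.037, 0.105, -0.041, 1], [0.344, -0.021, -0.005, 0.047, 0.132, -0.05, 1], [0.413, -0.026, -0.006, 0.056, 0.158, -0.059, 1]]
```

Emit:
apply_moves:
  motion:
    - [0.069,-0.004,0,0.009,0.026,-0.011,1]
    - [0.138,-0.009,-0.002,0.019,0.053,-0.021,1]
    - [0.206,-0.013,-0.003,0.028,0.079,-0.031,1]
    - [0.275,-0.017,-0.004,0.037,0.105,-0.041,1]
    - [0.344,-0.021,-0.005,0.047,0.132,-0.05,1]
    - [0.413,-0.026,-0.006,0.056,0.158,-0.059,1]
    - [0.413,-0.026,-0.006,0.056,0.158,-0.059,1]

```text
time: 33.18
ee_pos: [0.4876, 0.0483, 0.1485]
eef_rot: [-0.037, 0.982, -0.103, 0.154]
ft_force: [0.0, -0.3, -4.1]
width: 0.0164
gripper_force: 63.1
```

```bash
python3 st.py; python3 - <<'E'
from pp import *
print(bot.get_obs()['qpos'].round(2))
plan(-4,75,(.472,.05,.155),8)
E
```

```text
33.1833 [0.4876 0.0483 0.1485] -101.07594752591652 [-0.118  1.09  -0.085] [ 0.  -0.3 -4.1] 0.016449933033691137
[ 0.38 -0.04 -0.56  2.25 -0.    0.6  -1.96]
G0 [0.471 0.046 0.199] turn deg 50.0 dist 0.044
[[0.104, -0.009, 0.001, 0.001, 0.008, -0.006, 1], [0.207, -0.017, 0.001, 0.001, 0.016, -0.012, 1], [0.311, -0.026, 0.002, 0.002, 0.023, -0.017, 1], [0.415, -0.034, 0.002, 0.003, 0.03, -0.021, 1], [0.519, -0.043, 0.003, 0.003, 0.037, -0.024, 1], [0.622, -0.051, 0.003, 0.004, 0.044, -0.027, 1], [0.726, -0.06, 0.004, 0.005, 0.049, -0.029, 1], [0.83, -0.068, 0.005, 0.005, 0.055, -0.031, 1]]
```

Emit:
apply_moves:
  motion:
    - [0.104,-0.009,0,0.001,0.008,-0.006,1]
    - [0.207,-0.017,0.001,0.001,0.016,-0.012,1]
    - [0.311,-0.026,0.002,0.002,0.023,-0.017,1]
    - [0.415,-0.034,0.002,0.003,0.03,-0.021,1]
    - [0.519,-0.043,0.003,0.003,0.037,-0.024,1]
    - [0.622,-0.051,0.003,0.004,0.044,-0.027,1]
    - [0.726,-0.06,0.004,0.005,0.049,-0.029,1]
    - [0.83,-0.068,0.005,0.005,0.055,-0.031,1]
    - [0.83,-0.068,0.005,0.005,0.055,-0.031,1]

```text
time: 33.93
ee_pos: [0.4918, 0.0863, 0.1246]
eef_rot: [-0.45, 0.869, -0.158, 0.133]
ft_force: [0.7, -0.9, -3.8]
width: 0.0161
gripper_force: 62.9
```

```bash
python3 st.py; python3 - <<'E'
from pp import *
print(bot.get_obs()['qpos'].round(2))
plan(-4,115,(.475,.05,.15),7)
E
```

```text
33.9333 [0.4918 0.0863 0.1246] -105.88136062090673 [-1.389  1.157  0.019] [ 0.7 -0.9 -3.8] 0.016099556180898877
[ 0.68  0.34 -0.35  2.3  -1.27  0.91 -0.54]
G0 [0.472 0.047 0.154] turn deg 40.0 dist 0.006
[[0.095, -0.007, 0.001, 0.001, 0.004, 0.005, 1], [0.19, -0.014, 0.002, 0.002, 0.008, 0.01, 1], [0.285, -0.021, 0.003, 0.002, 0.011, 0.015, 1], [0.38, -0.028, 0.004, 0.003, 0.013, 0.021, 1], [0.475, -0.034, 0.005, 0.003, 0.015, 0.027, 1], [0.571, -0.041, 0.007, 0.004, 0.016, 0.032, 1], [0.666, -0.048, 0.008, 0.004, 0.017, 0.038, 1]]
```

Emit:
apply_moves:
  motion:
    - [0.095,-0.007,0.001,0.001,0.004,0.005,1]
    - [0.19,-0.014,0.002,0.002,0.008,0.01,1]
    - [0.285,-0.021,0.003,0.002,0.011,0.015,1]
    - [0.38,-0.028,0.004,0.003,0.013,0.021,1]

```text
time: 34.27
ee_pos: [0.4952, 0.097, 0.1417]
eef_rot: [-0.615, 0.762, -0.171, 0.112]
ft_force: [0.5, 0.5, -2.6]
width: 0.0165
gripper_force: 62.8
```

```bash
python3 st.py; python3 - <<'E'
from pp import *
print(bot.get_obs()['qpos'].round(2))
plan(-4,115,(.475,.05,.15),3)
E
```

```text
34.2667 [0.4952 0.097  0.1417] -123.34405560055986 [-1.453  0.912  0.076] [ 0.5  0.5 -2.6] 0.01646517390456088
[ 0.79  0.63 -0.36  2.24 -1.34  1.19 -0.39]
G0 [0.475 0.049 0.153] turn deg 17.3 dist 0.003
[[0.096, -0.005, 0.001, 0.0, 0.002, 0.005, 1], [0.192, -0.01, 0.002, -0.0, 0.002, 0.01, 1], [0.288, -0.016, 0.003, -0.0, 0.003, 0.016, 1]]
```

Weight is dropping and the joints are fine. Continue.

Emit:
apply_moves:
  motion:
    - [0.096,-0.005,0,0,0.002,0.005,1]
    - [0.192,-0.01,0.002,0,0.002,0.01,1]
    - [0.288,-0.016,0.003,0,0.003,0.016,1]
    - [0.288,-0.016,0.003,0,0.003,0.016,1]
    - [0.288,-0.016,0.003,0,0.003,0.016,1]

```text
time: 34.68
ee_pos: [0.4947, 0.1007, 0.1526]
eef_rot: [0.723, -0.66, 0.18, -0.09]
ft_force: [-0.3, 0.5, -1.8]
width: 0.0163
gripper_force: 62.8
```

```bash
python3 st.py; cat > yam.py <<'E'
from h import *
import sys
for n in sys.argv[1:]:
  q=snap(n);h=cv2.cvtColor(q['image'],cv2.COLOR_RGB2HSV);m=cv2.inRange(h,(14,25,120),(35,130,255))
  for c in cv2.findContours(m,0,2)[0]:
    A=cv2.contourArea(c)
    if A>12:
      M=cv2.moments(c);u,v=M['m10']/M['m00'],M['m01']/M['m00'];P=ray(q,u,v,.045)
      if .25<P[0]<.8 and -.5<P[1]<.35:print(n,(round(u),round(v)),A,P.round(3)[:2])
E
python3 yam.py side top; python3 - <<'E'
from pp import *
print(bot.get_obs()['qpos'].round(2))
E
```

```text
34.6833 [0.4947 0.1007 0.1526] 134.0451561414388 [-1.401  0.901 -0.006] [-0.3  0.5 -1.8] 0.016264912021042268
side (286, 432) 6158.5 [ 0.48  -0.385]
side (334, 291) 127.0 [ 0.582 -0.066]
side (327, 268) 600.0 [0.569 0.006]
side (369, 194) 48.5 [0.704 0.306]
side (282, 191) 41.5 [0.458 0.329]
top (232, 303) 13.0 [0.406 0.314]
top (224, 275) 267.0 [0.484 0.341]
top (464, 284) 2339.5 [ 0.474 -0.348]
top (364, 245) 64.5 [ 0.582 -0.061]
top (347, 252) 201.5 [ 0.559 -0.01 ]
top (230, 198) 82.0 [0.712 0.335]
[ 0.84  0.86 -0.38  2.18 -1.35  1.38 -0.33]
```

Emit:
apply_moves:
  motion:
    - [0.1,-0.005,0,0,0,0.015,1]
    - [0.17,-0.01,0,0,0,0.02,1]
    - [0.1,-0.005,0,0,0,0.03,1]
    - [0.17,-0.01,0,0,0,0.02,1]
    - [0.1,-0.005,0,0,0,0.03,1]
    - [0.17,-0.01,0,0,0,0.03,1]
    - [0.17,-0.01,0,0,0,0.03,1]
    - [0.17,-0.01,0,0,0,0.03,1]

```text
time: 35.45
ee_pos: [0.4948, 0.1021, 0.1779]
eef_rot: [0.78, -0.594, 0.181, -0.078]
ft_force: [-0.3, -0.1, -2.3]
width: 0.0161
gripper_force: 62.8
```

```bash
python3 st.py; python3 yam.py side top|grep -v -- '-0.3\|0\.3[0-9]*\]'; python3 - <<'E'
from pp import *
print(bot.get_obs()['qpos'].round(2))
plan(-4,75,(.455,.05,.22),8)
E
```

```text
35.45 [0.4948 0.1021 0.1779] 108.24111097335235 [-1.375  0.827 -0.009] [-0.3 -0.1 -2.3] 0.01609439537358635
side (334, 291) 127.0 [ 0.582 -0.066]
side (327, 268) 602.0 [0.569 0.006]
top (364, 245) 64.5 [ 0.582 -0.061]
top (347, 254) 173.5 [ 0.555 -0.011]
[ 0.86  0.96 -0.41  2.15 -1.36  1.49 -0.33]
G0 [0.475 0.054 0.167] turn deg 50.0 dist 0.057
[[-0.104, 0.008, -0.0, -0.003, 0.001, 0.002, 1], [-0.208, 0.015, -0.001, -0.007, 0.001, 0.003, 1], [-0.311, 0.023, -0.001, -0.01, -0.0, 0.005, 1], [-0.415, 0.03, -0.001, -0.013, -0.002, 0.006, 1], [-0.519, 0.038, -0.002, -0.017, -0.005, 0.008, 1], [-0.623, 0.046, -0.002, -0.02, -0.008, 0.01, 1], [-0.727, 0.053, -0.002, -0.024, -0.012, 0.012, 1], [-0.83, 0.061, -0.003, -0.028, -0.016, 0.015, 1]]
```

Emit:
apply_moves:
  motion:
    - [-0.104,0.008,0,-0.003,0.001,0.002,1]
    - [-0.208,0.015,-0.001,-0.007,0.001,0.003,1]
    - [-0.311,0.023,-0.001,-0.01,0,0.005,1]
    - [-0.415,0.03,-0.001,-0.013,-0.002,0.006,1]
    - [-0.519,0.038,-0.002,-0.017,-0.005,0.008,1]
    - [-0.623,0.046,-0.002,-0.02,-0.008,0.01,1]
    - [-0.727,0.053,-0.002,-0.024,-0.012,0.012,1]
    - [-0.83,0.061,-0.003,-0.028,-0.016,0.015,1]

```text
time: 36.22
ee_pos: [0.4726, 0.0898, 0.191]
eef_rot: [-0.449, 0.87, -0.155, 0.133]
ft_force: [-0.0, 0.4, -3.1]
width: 0.0164
gripper_force: 62.9
```

```bash
python3 - <<'E'
from pp import *
print(bot.get_obs()['qpos'].round(2))
plan(-4,25,(.455,.02,.24),8)
E
```

```text
[ 0.72  0.15 -0.37  2.32 -1.2   1.01 -0.71]
G0 [0.453 0.051 0.221] turn deg 49.7 dist 0.036
[[-0.103, 0.008, 0.0, -0.0, -0.01, -0.002, 1], [-0.207, 0.015, 0.0, -0.0, -0.02, -0.004, 1], [-0.31, 0.023, 0.0, -0.0, -0.031, -0.006, 1], [-0.413, 0.031, 0.0, -0.0, -0.042, -0.006, 1], [-0.517, 0.039, 0.0, -0.0, -0.054, -0.006, 1], [-0.62, 0.046, 0.001, -0.001, -0.066, -0.005, 1], [-0.723, 0.054, 0.001, -0.001, -0.078, -0.004, 1], [-0.826, 0.062, 0.001, -0.001, -0.09, -0.002, 1]]
```

Emit:
apply_moves:
  motion:
    - [-0.103,0.008,0,0,-0.01,-0.002,1]
    - [-0.207,0.015,0,0,-0.02,-0.004,1]
    - [-0.31,0.023,0,0,-0.031,-0.006,1]
    - [-0.413,0.031,0,0,-0.042,-0.006,1]
    - [-0.517,0.039,0,0,-0.054,-0.006,1]
    - [-0.62,0.046,0.001,-0.001,-0.066,-0.005,1]
    - [-0.723,0.054,0.001,-0.001,-0.078,-0.004,1]
    - [-0.826,0.062,0.001,-0.001,-0.09,-0.002,1]
    - [-0.826,0.062,0.001,-0.001,-0.09,-0.002,1]

```text
time: 36.97
ee_pos: [0.4719, 0.0261, 0.1903]
eef_rot: [-0.039, 0.982, -0.096, 0.159]
ft_force: [0.9, 1.5, -1.9]
width: 0.0164
gripper_force: 63.0
```

```bash
python3 st.py; python3 yam.py side top|grep -v -- '-0.3\|0\.3[0-9]*\]'; python3 - <<'E'
from pp import *
print(bot.get_obs()['qpos'].round(2))
plan(-30,0,(.425,-.15,.24),10)
E
```

```text
36.9667 [0.4719 0.0261 0.1903] -100.18692839295349 [0.09  0.683 0.096] [ 0.9  1.5 -1.9] 0.016449961013416114
side (334, 291) 127.0 [ 0.582 -0.066]
side (327, 269) 609.5 [0.569 0.006]
side (264, 201) 16.0 [0.41  0.284]
[ 0.6  -0.16 -0.67  2.24 -0.19  0.7  -1.72]
G0 [0.454 0.021 0.238] turn deg 36.2 dist 0.174
[[-0.041, 0.012, -0.042, -0.005, -0.027, -0.0, 1], [-0.082, 0.025, -0.085, -0.01, -0.053, -0.0, 1], [-0.123, 0.037, -0.127, -0.015, -0.08, 0.0, 1], [-0.165, 0.049, -0.17, -0.02, -0.107, 0.001, 1], [-0.206, 0.062, -0.212, -0.025, -0.133, 0.001, 1], [-0.247, 0.074, -0.255, -0.031, -0.159, 0.002, 1], [-0.288, 0.086, -0.297, -0.036, -0.186, 0.003, 1], [-0.329, 0.099, -0.34, -0.042, -0.212, 0.004, 1], [-0.37, 0.111, -0.382, -0.048, -0.238, 0.005, 1], [-0.411, 0.123, -0.425, -0.054, -0.264, 0.007, 1]]
```

Emit:
apply_moves:
  motion:
    - [-0.041,0.012,-0.042,-0.005,-0.027,0,1]
    - [-0.082,0.025,-0.085,-0.01,-0.053,0,1]
    - [-0.123,0.037,-0.127,-0.015,-0.08,0,1]
    - [-0.165,0.049,-0.17,-0.02,-0.107,0.001,1]
    - [-0.206,0.062,-0.212,-0.025,-0.133,0.001,1]
    - [-0.247,0.074,-0.255,-0.031,-0.159,0.002,1]
    - [-0.288,0.086,-0.297,-0.036,-0.186,0.003,1]
    - [-0.329,0.099,-0.34,-0.042,-0.212,0.004,1]
    - [-0.37,0.111,-0.382,-0.048,-0.238,0.005,1]
    - [-0.411,0.123,-0.425,-0.054,-0.264,0.007,1]
    - [-0.411,0.123,-0.425,-0.054,-0.264,0.007,1]

```text
time: 37.98
ee_pos: [0.4285, -0.1782, 0.1907]
eef_rot: [0.208, 0.929, -0.284, 0.113]
ft_force: [-0.4, 0.2, -2.5]
width: 0.0159
gripper_force: 63.1
```

```bash
python3 - <<'E'
from pp import *
print(bot.get_obs()['qpos'].round(2))
plan(-45,0,(.4016,-.2821,.14),6)
E
```

```text
[ 0.79 -0.02 -0.82  2.19  0.56  0.96 -2.53]
G0 [ 0.424 -0.154  0.238] turn deg 14.3 dist 0.162
[[-0.001, -0.001, -0.04, -0.006, -0.029, -0.022, 1], [-0.001, -0.001, -0.08, -0.012, -0.057, -0.043, 1], [-0.002, -0.002, -0.119, -0.019, -0.086, -0.065, 1], [-0.002, -0.002, -0.159, -0.025, -0.114, -0.087, 1], [-0.003, -0.003, -0.199, -0.031, -0.143, -0.109, 1], [-0.003, -0.003, -0.239, -0.037, -0.171, -0.13, 1]]
```

Emit:
apply_moves:
  motion:
    - [0,0,-0.04,-0.006,-0.029,-0.022,1]
    - [0,0,-0.08,-0.012,-0.057,-0.043,1]
    - [-0.002,-0.002,-0.12,-0.019,-0.086,-0.065,1]
    - [-0.002,-0.002,-0.16,-0.025,-0.114,-0.087,1]
    - [-0.003,-0.003,-0.2,-0.031,-0.143,-0.109,1]
    - [-0.003,-0.003,-0.24,-0.037,-0.171,-0.13,1]
    - [-0.003,-0.003,-0.24,-0.037,-0.171,-0.13,1]
    - [-0.003,-0.003,-0.24,-0.037,-0.171,-0.13,1]

```text
time: 38.65
ee_pos: [0.4013, -0.3043, 0.0932]
eef_rot: [0.221, 0.886, -0.398, 0.089]
ft_force: [-0.3, 0.5, -3.3]
width: 0.0161
gripper_force: 63.0
```

```bash
cat > rim.py <<'E'
from pp import *
from scipy.optimize import least_squares
import sys
az=float(sys.argv[1])
q=snap('side');H,p=hand();G=p-OFF*H.as_matrix()[:,2];print('G',G.round(4))
g=cv2.cvtColor(q['image'],cv2.COLOR_RGB2HSV)
m=cv2.inRange(g,(0,0,90),(180,60,255));M=np.zeros_like(m);M[330:479,190:400]=m[330:479,190:400]
M=cv2.morphologyEx(M,2,np.ones((3,3)))
c=max(cv2.findContours(M,0,2)[0],key=cv2.contourArea);c=cv2.convexHull(c)[:,0,:].astype(float);print('bbox',c.min(0),c.max(0))
a=np.linspace(0,2*np.pi,120)
# support extents of hull in lower half directions vs predicted body (rim+base) silhouettes
D=np.array([[np.cos(t),np.sin(t)] for t in np.radians([0,25,50,70,90,110,130,155,180])])
obs=(c@D.T).max(0)
def pred(x):
  s,r,dx,dy=x[0],x[1],x[2],x[3]
  R=Rpan(az,r,s);P=R.apply(np.r_[np.c_[.108+.072*np.cos(a),.072*np.sin(a),.007+0*a],np.c_[.108+.052*np.cos(a),.052*np.sin(a),-.048+0*a]])+G+[dx,dy,0]
  return (np.array([proj(q,w) for w in P])@D.T).max(0)
f=least_squares(lambda x:np.r_[pred(x)-obs,x[0]/8,x[1]/8,x[2]/.006,x[3]/.006],[0,0,0,0]);print('pitch,roll,dx,dy',f.x.round(4),'res',np.abs(pred(f.x)-obs).max().round(2))
Cn=Rpan(az,f.x[1],f.x[0]).apply([.108,0,-.048])+G+[f.x[2],f.x[3],0];print('base centre',Cn.round(4))
E
python3 rim.py -45;python3 -c "
from h import *
print(bot.get_obs()['qpos'].round(2))"
```

```text
G [ 0.4039 -0.2788  0.1412]
bbox [234. 348.] [326. 435.]
pitch,roll,dx,dy [ 7.059e-01  4.875e+00 -4.700e-03 -9.400e-03] res 0.83
base centre [ 0.4781 -0.3611  0.0921]
[ 0.84  0.24 -0.65  2.2   0.87  0.87 -2.82]
```

```bash
python3 - <<'E'
from pp import *
plan(-30,-3,(.3875,-.2995,.085),5)
E
```

```text
G0 [ 0.404 -0.279  0.141] turn deg 15.1 dist 0.062
[[-0.008, 0.007, 0.049, -0.003, -0.006, -0.015, 1], [-0.016, 0.014, 0.098, -0.006, -0.012, -0.029, 1], [-0.024, 0.02, 0.147, -0.009, -0.018, -0.044, 1], [-0.032, 0.027, 0.196, -0.012, -0.024, -0.059, 1], [-0.04, 0.034, 0.245, -0.015, -0.03, -0.074, 1]]
```

Emit:
apply_moves:
  motion:
    - [-0.008,0.007,0.049,-0.003,-0.006,-0.01,1]
    - [-0.016,0.014,0.098,-0.006,-0.012,-0.02,1]
    - [-0.024,0.02,0.147,-0.009,-0.018,-0.035,1]
    - [-0.032,0.027,0.196,-0.012,-0.024,-0.055,1]
    - [-0.04,0.034,0.245,-0.015,-0.03,-0.074,1]
    - [-0.04,0.034,0.245,-0.015,-0.03,-0.074,1]
    - [-0.04,0.034,0.245,-0.015,-0.03,-0.074,1]

```text
time: 39.28
ee_pos: [0.3927, -0.3252, 0.0398]
eef_rot: [0.234, 0.927, -0.273, 0.112]
ft_force: [-0.3, 0.4, -3.3]
width: 0.0161
gripper_force: 63.1
```

```bash
python3 rim.py -30;python3 -c "
from h import *
print(bot.get_obs()['qpos'].round(2))"
```

```text
G [ 0.39   -0.2993  0.0865]
bbox [242. 366.] [331. 450.]
pitch,roll,dx,dy [-4.0680e-01  1.8648e+00 -3.0000e-04 -8.1000e-03] res 0.44
base centre [ 0.4842 -0.3602  0.0393]
[ 0.81  0.3  -0.56  2.3   1.17  0.69 -2.83]
```

Emit:
apply_moves:
  motion:
    - [0,0,0.01,-0.003,0.001,-0.008,1]
    - [0,0,0.015,-0.006,0.002,-0.016,1]
    - [0,0,0.02,-0.007,0.003,-0.023,1]
    - [0,0,0.02,-0.007,0.003,-0.029,1]
    - [0,0,0.02,-0.007,0.003,-0.029,1]

```text
time: 39.75
ee_pos: [0.3912, -0.3227, 0.0193]
eef_rot: [0.233, 0.929, -0.261, 0.117]
ft_force: [-0.5, 0.4, -3.4]
width: 0.0164
gripper_force: 63.0
```

```bash
python3 rim.py -29;python3 -c "
from h import *
print(bot.get_obs()['qpos'].round(3))"; python3 st.py
```

```text
G [ 0.3863 -0.2965  0.0652]
bbox [243. 370.] [330. 453.]
pitch,roll,dx,dy [-8.7160e-01  1.5785e+00  1.2000e-03 -7.1000e-03] res 0.56
base centre [ 0.4833 -0.3552  0.0189]
[ 0.305  0.293 -0.022  2.349  1.136  0.523 -2.849]
39.8 [ 0.3914 -0.3227  0.0194] -125.59020654703556 [0.918 0.325 0.027] [ 0.1  0.1 -3.1] 0.01649599126323303
```

Emit:
apply_moves:
  motion:
    - [0,0,0.03,-0.003,-0.002,-0.005,1]
    - [0,0,0.06,-0.006,-0.004,-0.01,1]
    - [0,0,0.06,-0.006,-0.004,-0.014,1]
    - [0,0,0.06,-0.006,-0.004,-0.014,1]

```text
time: 40.13
ee_pos: [0.3846, -0.3263, 0.0077]
eef_rot: [0.229, 0.937, -0.233, 0.123]
ft_force: [0.2, -0.0, -2.0]
width: 0.0162
gripper_force: 63.1
```

```bash
python3 rim.py -25.5;python3 -c "
from h import *
print(bot.get_obs()['qpos'].round(3))"; python3 st.py
```

```text
G [ 0.3785 -0.3006  0.0538]
bbox [241. 373.] [327. 455.]
pitch,roll,dx,dy [-3.1620e-01  1.5845e+00  1.4000e-03 -6.8000e-03] res 0.41
base centre [ 0.4782 -0.3528  0.0064]
[ 0.085  0.311  0.245  2.388  1.182  0.397 -2.849]
40.1833 [ 0.3851 -0.3264  0.0079] -122.11131121047953 [0.933 0.378 0.009] [ 0.3  0.6 -2.7] 0.016021792600586664
```

Emit:
apply_moves:
  motion:
    - [0,0,0,0,-0.004,-0.001,1]
    - [0,0,0,0,-0.007,-0.003,1]
    - [0,0,0,0,-0.007,-0.006,1]
    - [0,0,0,0,-0.007,-0.006,1]

```text
time: 40.52
ee_pos: [0.3843, -0.3331, 0.0035]
eef_rot: [0.229, 0.937, -0.235, 0.123]
ft_force: [-0.9, 1.2, 1.0]
width: 0.0162
gripper_force: 63.2
```

```bash
python3 rim.py -25.5; python3 st.py
```

```text
G [ 0.3779 -0.3073  0.0495]
bbox [241. 377.] [327. 460.]
pitch,roll,dx,dy [-0.9618  1.6194  0.0018 -0.0064] res 0.41
base centre [ 0.4784 -0.3593  0.0033]
40.5667 [ 0.3844 -0.3331  0.0037] -122.28982001975328 [ 0.41   0.292 -0.139] [-0.8 -0.3  1.2] 0.016686173773927004
```

Emit:
apply_moves:
  motion:
    - [0,0,0,0,0,-0.003,1]
    - [0,0,0,0,0,-0.003,0.6]
    - [0,0,0,0,0,-0.003,0.2]
    - [0,0,0,0,0,-0.003,-0.3]
    - [0,0,0,0,0,-0.003,-1]
    - [0,0,0,0,0,-0.003,-1]
    - [0,0,0,0,0,-0.003,-1]

```text
time: 41.15
ee_pos: [0.3839, -0.3322, 0.0008]
eef_rot: [0.229, 0.937, -0.234, 0.122]
ft_force: [-0.5, 0.0, -0.3]
width: 0.0762
gripper_force: 0.0
```

```bash
python3 st.py; python3 - <<'E'
from pp import *
H,p=hand();print((-H.as_matrix()[:,2]*.15/.75).round(3),bot.get_obs()['qpos'].round(2))
E
```

```text
41.15 [ 0.3839 -0.3322  0.0008] -122.19802264477657 [ 0.55   0.085 -0.006] [-0.5  0.  -0.3] 0.07620362719066938
[-0.024  0.097  0.173] [-0.04  0.35  0.4   2.39  1.17  0.33 -2.85]
```

Emit:
apply_moves:
  motion:
    - [0,0,0,-0.003,0.012,0.022,-1]
    - [0,0,0,-0.006,0.024,0.044,-1]
    - [0,0,0,-0.01,0.04,0.072,-1]
    - [0,0,0,-0.015,0.06,0.11,-1]
    - [0,0,0,-0.02,0.08,0.145,-1]
    - [0,0,0,-0.024,0.097,0.173,-1]
    - [0.05,0,0.05,-0.024,0.12,0.22,-1]
    - [0.12,0,0.1,-0.024,0.15,0.25,-1]
    - [0.2,0,0.15,-0.024,0.2,0.28,-1]
    - [0.25,0,0.2,-0.024,0.25,0.28,-1]
    - [0.3,0,0.3,-0.024,0.3,0.28,-1]
    - [0.3,0,0.3,-0.024,0.35,0.28,-1]

```text
time: 42.15
ee_pos: [0.3653, -0.0705, 0.2121]
eef_rot: [0.056, 0.986, -0.103, 0.12]
ft_force: [0.0, 0.2, -0.7]
width: 0.0852
gripper_force: 0.0
```

```bash
python3 st.py; python3 pl.py top; python3 yam.py side top|grep -v -- '0\.3[0-9]*\]'; python3 - <<'E'
from pp import *
# pan rim from top & side: bright grey blob near mat, and cork ring
for n,(x0,x1,y0,y1) in(('top',(425,510,245,330)),('side',(200,370,330,479))):
  q=snap(n,'e_'+n);g=cv2.cvtColor(q['image'],cv2.COLOR_RGB2HSV);m=cv2.inRange(g,(0,0,95),(180,62,255));M=np.zeros_like(m);M[y0:y1,x0:x1]=m[y0:y1,x0:x1]
  M=cv2.morphologyEx(M,2,np.ones((3,3)));c=cv2.convexHull(max(cv2.findContours(M,0,2)[0],key=cv2.contourArea));P=np.array([ray(q,*p[0],.063)[:2] for p in c],np.float32)
  r=cv2.minEnclosingCircle(P);e=cv2.fitEllipse(P*1000);print(n,'rim',np.round(r[0],4),round(r[1],4),np.round(e[0],1),np.round(e[1],1))
  k=cv2.inRange(g,(10,80,150),(24,190,255));X=np.array([ray(q,u,v,.008)[:2] for v,u in np.argwhere(k)]);X=X[np.hypot(X[:,0]-.478,X[:,1]+.358)<.1]
  print('cork',len(X),X.min(0).round(4),X.max(0).round(4))
E
```

```text
42.15 [ 0.3653 -0.0705  0.2121] -102.52272983864695 [0.178 0.206 0.06 ] [ 0.   0.2 -0.7] 0.08522668619980273
top [476.3 393.8] [20.7 72.6] 86.0
top [483.4 341. ] [21.4 72.8] 83.9
side (285, 457) 1441.5 [ 0.479 -0.426]
side (334, 291) 126.0 [ 0.581 -0.066]
side (327, 269) 604.0 [0.569 0.006]
side (288, 191) 48.0 [0.476 0.33 ]
top (446, 284) 455.5 [ 0.472 -0.295]
top (364, 245) 64.5 [ 0.582 -0.061]
top (340, 249) 362.5 [0.568 0.008]
top rim [ 0.4784 -0.3633] 0.0771 [ 480.5 -364.4] [144.5 150.6]
cork 514 [ 0.3993 -0.4047] [ 0.5579 -0.2775]
side rim [ 0.4774 -0.3666] 0.077 [ 480.7 -366.4] [144.8 149.5]
cork 1443 [ 0.3977 -0.4385] [ 0.5579 -0.3415]
```

Emit:
apply_moves:
  motion:
    - [0,0,0,0.05,0.02,0.05,-1]
    - [0,0,0,0.1,0,0.1,-1]
    - [0,0,0,0.12,-0.02,0.15,-1]
    - [0,0,0,0.12,-0.05,0.15,-1]
    - [0,0,0,0.12,-0.05,0.15,-1]
    - [0,0,0,0.12,-0.05,0.15,-1]

```text
time: 42.9
ee_pos: [0.4564, -0.1106, 0.3244]
eef_rot: [0.059, 0.986, -0.105, 0.119]
ft_force: [-0.1, 0.7, -0.3]
width: 0.0853
gripper_force: 0.0
```

```bash
python3 st.py; python3 yam.py wrist; python3 - <<'E'
from h import *
for n in('wrist','top','side'):
  q=snap(n);h=cv2.cvtColor(q['image'],cv2.COLOR_RGB2HSV);m=cv2.inRange(h,(14,25,120),(35,130,255))
  # project tray region only
  B=np.array([proj(q,p) for p in [(.50,.14,.035),(.50,-.13,.035),(.73,-.13,.035),(.73,.13,.035)]],np.int32);K=np.zeros_like(m);cv2.fillConvexPoly(K,B,255);m&=K
  v=h[:,:,2]*(m>0)
  dt=cv2.distanceTransform(m,2,5);print(n,'area',(m>0).sum(),'maxdt',dt.max().round(1))
  for t in(.35,.5,.6,.7,.8):
    N,_,st,ce=cv2.connectedComponentsWithStats((dt>t*dt.max()).astype(np.uint8));print('  ',t,N-1,[(np.round(ray(q,*c,.05)[:2],3).tolist()) for c in ce[1:]] if t in(.5,.7) else '')
  # top-face split by brightness
  for th in(200,215,225,235):
    N,_,st,ce=cv2.connectedComponentsWithStats((v>th).astype(np.uint8));print('  V>',th,[s[4] for s in st[1:] if s[4]>8])
E
```

```text
42.9 [ 0.4564 -0.1106  0.3244] -102.80088238626679 [0.209 0.284 0.036] [-0.1  0.7 -0.3] 0.08531091338755882
wrist (573, 312) 8944.0 [ 0.256 -0.483]
wrist (469, 235) 29.0 [ 0.408 -0.347]
wrist (492, 224) 27.5 [ 0.415 -0.384]
wrist (484, 208) 13.0 [ 0.441 -0.376]
wrist (499, 201) 21.5 [ 0.445 -0.401]
wrist (218, 196) 572.0 [ 0.539 -0.012]
wrist (248, 158) 308.5 [ 0.58  -0.062]
wrist (189, 171) 1332.5 [0.579 0.018]
wrist (450, 150) 112.5 [ 0.533 -0.343]
wrist (426, 193) 2265.5 [ 0.481 -0.296]
wrist (437, 15) 32.0 [ 0.72  -0.363]
wrist area 955 maxdt 3.0
   0.35 9 
   0.5 14 [[0.586, -0.023], [0.579, -0.073], [0.593, 0.038], [0.589, 0.037], [0.583, -0.005], [0.567, -0.063], [0.585, 0.037], [0.566, -0.004], [0.577, 0.041], [0.559, 0.008], [0.554, 0.016], [0.536, -0.035], [0.551, 0.024], [0.533, -0.011]]
   0.6 14 
   0.7 10 [[0.592, -0.026], [0.588, -0.024], [0.582, -0.021], [0.578, -0.019], [0.572, -0.005], [0.578, 0.036], [0.565, -0.005], [0.559, -0.004], [0.554, 0.016], [0.532, -0.012]]
   0.8 6 
  V> 200 [np.int32(68), np.int32(68), np.int32(67), np.int32(65), np.int32(60), np.int32(1
[... 713 characters left out ...]
t32(42), np.int32(33)]
  V> 225 [np.int32(33), np.int32(32), np.int32(35), np.int32(30), np.int32(30), np.int32(33), np.int32(27)]
  V> 235 []
side area 825 maxdt 7.0
   0.35 3 
   0.5 3 [[0.579, 0.008], [0.54, -0.018], [0.581, -0.071]]
   0.6 6 
   0.7 5 [[0.589, 0.041], [0.571, 0.011], [0.54, -0.016], [0.592, -0.019], [0.581, -0.071]]
   0.8 4 
  V> 200 [np.int32(60), np.int32(119), np.int32(113), np.int32(67), np.int32(71)]
  V> 215 [np.int32(52), np.int32(105), np.int32(109), np.int32(63), np.int32(65)]
  V> 225 [np.int32(48), np.int32(44), np.int32(45), np.int32(97), np.int32(53), np.int32(59)]
  V> 235 [np.int32(43), np.int32(36), np.int32(42), np.int32(87), np.int32(45), np.int32(52)]
```

```bash
python3 - <<'E'
from h import *
for n,f,rs in(('side','s5',{'lid':(355,410,130,280),'knob':(310,355,296,335),'tin':(400,465,375,450),'opener':(210,290,260,300),'funnel/pot':(295,390,135,205)}),('top','t5',{'lid':(285,405,178,215)})):
  a=snap(n)['image'].astype(int);b=cv2.imread(f'pics/{f}.png')[:,:,::-1].astype(int)
  for k,(x0,x1,y0,y1) in rs.items():print(n,k,(np.abs(a-b)[y0:y1,x0:x1].max(2)>45).sum())
E
```

```text
side lid 0
side knob 25
side tin 0
side opener 0
side funnel/pot 0
top lid 0
```

```bash
python3 - <<'E'
from h import *
a=snap('side')['image'].astype(int);b=cv2.imread('pics/s5.png')[:,:,::-1].astype(int)
p=np.argwhere((np.abs(a-b).max(2)>45)[296:335,310:355])+[296,310];print(p.min(0),p.max(0))
p=[x.tolist() for x in p if x[0]>300];print(p)
t=snap('top')['image'].astype(int);c=cv2.imread('pics/t5.png')[:,:,::-1].astype(int);print((np.abs(t-c).max(2)>40)[238:262,388:412].sum())
E
```

```text
[296 329] [298 339]
[]
0
```

The differing pixels are only the yam chunk behind the knob, so the knob hasn't moved. Handing in.

```bash
python3 -c "
from station import bot
print(bot.sign_off())"
```

```text
the job is handed in; nothing more can be done
None
```

The job is handed in: timer at its zero stop, lid standing at about 71°, both plantain pieces on the plate, all seven yam chunks on the grill's lower plate, and the saucepan upright on its mat about 6 mm off centre; images show no change in the tin, pepper pot, funnel or can opener since the plantain was plated, and no move was made near them before that.

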